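# Unclip the faulty module from the control bay

## Task

The red module in the machine's control bay is faulty. Swing the bay's red drop-down door open, ease the red module off its rail without wrenching it (draw it down the slope against its spring catch while lifting lightly, until you feel it come free; too far and it hooks again), and stand it gently on its feet in the yellow repair tray. Then swing the door fully shut, leaving the other modules clipped on and the spool and screwdriver alone.

Things in the scene. Friction and masses are not known exactly. Their poses are not given: they have to be found in the camera images.
- bay_rail (a point): Control bay: dark steel box, 270 mm wide, fixed. Its grey panel slopes 25 deg, low edge towards robot and door. Point: middle of panel surface, 55 mm above the bench. Axes: x up the slope, y along the level rail, z square off the panel (leaning to the robot). Rail 10 mm high on the panel, cheeks (y +-128) 25 mm. Modules clip on at y +64, 0, -64 mm in any order, feet on the panel.
- bay_catch (a point): Same point and axes as bay_rail; the hidden catch under each module. Lips hold down hooks at both its ends (2 mm play); a plunger springs it up-slope (5 to 8 N). Draw it down-slope (-x) 3.5+c mm to clear the lips; past 5.5+c they hook again. c, 0 to 7 mm, is unmeasured: feel, lifting lightly, for where it rises. There it lifts along +z, clear after 12 mm. Over 60 N on the bay harms it.
- red_module_feet (a point): Red plastic module, 26 mm wide (y), 68 long (x -36 to +32; low toes -42 to +43), 54 tall, about 0.16 kg, black legs, black patch and green lamp on top. Point: in the plane of its feet, under its middle. Axes as bay_rail's while clipped on; x along it, y across, z out of its top. Grip its flat sides across y, fingertips 13 mm or more above the feet (rail below); 38 mm free to the next.
- blue_module_feet (a point): Blue module of the same shape, clipped on the same rail; leave in place. Point and axes as for the red one.
- grey_module_feet (a point): Pale grey (white) module of the same shape, clipped on the same rail; leave in place. Point and axes as for the red one.
- bay_door (a joint): Angle of the red drop-down door at the front (robot side) of the bay: 0 shut and upright, grows as its top comes down towards the robot, to 1.35 rad open. Stiff friction hinge: it stays where it is left (about 3 to 5 N at the bar).
- door_hinge (a point): Hinge line at the door's lower edge, middle, 28 mm above the bench. Its own axes turn with the door: y along the hinge, z from the hinge to the bar.
- door_bar (a point): Middle of the round steel pull bar, 10 mm diameter, 112 mm free length along y, carried on two posts 117 mm from the hinge line, in the plane of the door (6 mm thick, 85 mm tall); 27 mm free between bar and door edge. It can be pinched from above and turns between the fingers.
- tray: Yellow repair tray, fixed, 170 (x) by 150 (y) mm outside, walls 4 mm thick and 30 mm high, floor 4 mm thick. Origin at the centre of its underside.
- spool_mid (a point): Orange filament spool standing flat, 90 mm diameter, 40 mm high; this point is on its axis 20 mm up. Leave alone.
- screwdriver_grip (a point): Screwdriver lying on the bench; this point is on its handle. Leave alone.
There are look-alikes about, which are no part of the job. Of the things that look like the part that bears red_module_feet, the middle-sized one is meant.

How it is judged:
By the outcome, as a careful person would: the job done as asked, in the order asked, and still so for the second after the job is handed in, with the robot touching nothing.
It also fails if it takes over 72 s, if anything falls off the work surface, if the arm or the gripper's body presses on something with over 40 N, if the wrist force passes 120 N, or if a joint passes its speed limit or range.

## Robot

A 6-joint arm with a two-finger parallel gripper is mounted at the origin on the work surface. World frame = base frame: x ahead of the robot, y to its left, z up, the work surface at z = 0. Lengths are in m, angles in degrees, forces in N, time in s.
With the tool pointing down it reaches from about 0.35 to 0.875 m from the base axis. Payload 4.2 kg.
Tool frame: the origin (TCP) lies midway between the tips of the shut fingers; the grasp point (between the pads) lies 19 mm behind it; z points along the fingers, y is the line along which they close (so a half turn about z gives the same grasp; the last joint's range is limited). The gripper opens to 87 mm and grips with 3 to 60 N. Pads are 19 mm wide; open, the fingers measure 117 mm over their backs; the gripper's body (75 mm by 190 mm) begins 51 mm behind the grasp point.
Start: joints at [14.817, 22.042, 0.453, 0, -68.411, -14.817], TCP at [0.625, 0, 0.223] pointing down, gripper open.
Joint ranges: [-179.83, 179.83], [-69.29, 118.12], [-61.27, 80.66], [-181.25, 117.63], [-171.15, -9.14], [-177.46, 177.46]. Speed limits (degrees/s): [159.86, 159.86, 180, 180, 180, 180].

## Interface

Orientations are given as a 3x3 rotation matrix whose columns are the frame's x, y, z axes.
In Python, from station import * gives the robot as it stands.
- The arm moves only by the tool move_arm, never from a script. Its argument "targets" is text: rows parted by semicolons, each of 4 numbers parted by spaces: the shift along the world's x, y, z in units of 25 mm (1.0 is 25 mm), then the turn about the world's z in units of 5 degrees (1.0 is 5 degrees). In form: tx ty tz spin; .... A call has 1 to 10 rows; each row shifts and turns the commanded pose from where the row before left it; what a row does not reach is not made up. A row lasts 1/12 s, in which the tool goes at most 41.7 mm and 7.16 degrees, less where a joint would pass 70% of its speed; a pose out of reach is approached as far as the arm can. A call is refused whole if a number of a shift passes 1 or a number of a turn 1, either way. A call with a gripper value outside its range is refused whole. "gripper" is the finger opening in mm, from 0 to 87, set as the call begins (left out, the last holds). The fingers move at their own pace and stop on an object; the grip force is fixed at half the most. Time passes only in rows, so rows that do not move let the fingers close. It gives the time, the measured TCP pose, the force, the opening and the grip force at its end, in the units of the state.
- sense(): the state, without advancing time (a new reading comes with each control period).
- capture(name): name is "scene" or "side" or "wrist"; returns a dict with "image" (384x512x3 uint8, blue, green, red), "fx", "fy", "cx", "cy" (pixels), "world_from_camera" (4x4, takes a point from camera to world coordinates); the wrist camera has in their place "hand_eye" (4x4, takes a point from camera to tool coordinates, whose origin is the TCP and whose axes are the flange's). Camera axes: x right, y up, looking along -z (the intrinsics and any distortion apply to the point x, -y, -z); pixel columns grow to the right and rows downward; lengths in m; the calibration is good to about 2 mm. A picture is of the moment at which its call begins: read the wrist's pose just before it. There is no depth.
- finish_job(): hands the job in; it is judged then, once.
The state is a dict: "time_s": time; "joints": joint angles; "joint_velocities": joint speeds; "effort": joint torques, N m; "tcp_pos": TCP position; "ee_rot": TCP orientation; "wrist_force": force on the tool from outside, world axes, zero at the start; "moment": the same for the moment, N m; "gripper_width": opening from 0.0 (shut) to 1.0 (fully open); "gripper_force": force on a finger pad.
Only numpy, scipy, OpenCV 4.12 (cv2) and the standard library are available. Lean on these libraries where they do the work, as an engineer would, in place of code of your own. Each camera call takes 0.05 s, during which the arm holds its last target. There are 200 camera calls.

## Working session

There is one attempt and no reset: what is moved stays moved. The work goes in short steps, Python scripts to look and compute and a tool call to move; the robot and the scene stay as the last step left them, time stands still between calls to the robot, and variables do not carry over. Pictures are saved under pics/ and viewed, at most 11 in all, crops included, and the job is handed in when it is done.

Besides the shell and the picture viewer there is one more tool, called after "Emit:" as a command line: name --argument value ..., lists and objects as JSON in quotes. move_arm: Moves the arm, as the interface text tells. Its arguments: {"type":"object","properties":{"targets":{"type":"string"},"gripper":{"type":"number"}},"required":["targets"]}

```bash
mkdir -p pics; ls; python3 - <<'E'
from station import *
import cv2,numpy as np
s=sense();print(s)
a=capture("scene");b=capture("side");
for n,c in(("scene",a),("side",b)):
    cv2.imwrite(f"pics/{n}0.png",c["image"]);print(n,c["fx"],c["fy"],c["cx"],c["cy"],c["world_from_camera"],[k for k in c])
E
```

```text
pics
{'time_s': 0.0, 'joints': array([ 1.48166314e+01,  2.20916625e+01,  3.79881989e-01, -2.84803520e-02,
       -6.84120672e+01, -1.48178529e+01]), 'joint_velocities': array([-0.1083362 ,  0.04311477, -0.01111387,  0.07488673,  0.01387821,
       -0.04822945]), 'effort': array([ 5.69075401e-04, -3.90661991e+01,  1.87403029e+01,  4.22001421e+00,
        1.09914420e-02, -1.81494070e-04]), 'tcp_pos': array([6.24394590e-01, 1.63884564e-05, 2.21452137e-01]), 'ee_rot': array([[-2.04588509e-04, -9.99997542e-01, -2.20783209e-03],
       [-9.99999973e-01,  2.04822849e-04, -1.05914674e-04],
       [ 1.06366628e-04,  2.20781037e-03, -9.99997557e-01]]), 'wrist_force': array([0.26335152, 0.14733111, 0.04345191]), 'moment': array([-0.00167442, -0.03182322,  0.02514738]), 'gripper_force': 0.0, 'gripper_width': 1.0050275361443224}
scene 464.4828733977393 464.4828733977393 255.2481732487725 195.13001351088087 [[ 0.39733602 -0.65124641  0.64653089  1.41501905]
 [ 0.91764913  0.27686911 -0.28506765 -0.40486298]
 [ 0.00664485  0.70655616  0.70762578  0.94685681]
 [ 0.          0.          0.          1.        ]] ['image', 'fx', 'fy', 'cx', 'cy', 'world_from_camera']
side 415.17448340554716 415.17448340554716 250.64720384870543 191.15103522974943 [[-0.92537977  0.22988062 -0.3013755   0.23933891]
 [-0.37895706 -0.57785838  0.72282172  0.90717312]
 [-0.00798965  0.78309297  0.62185333  0.92516076]
 [ 0.          0.          0.          1.        ]] ['image', 'fx', 'fy', 'cx', 'cy', 'world_from_camera']
```

View pics/scene0.png

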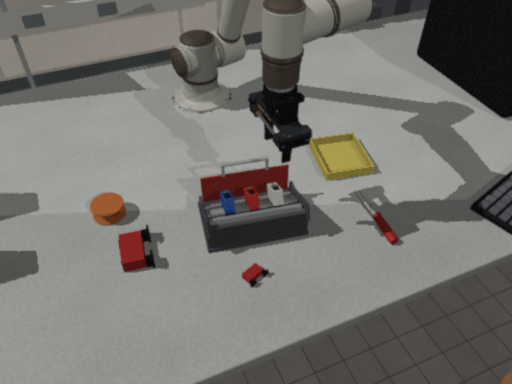

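View pics/side0.png

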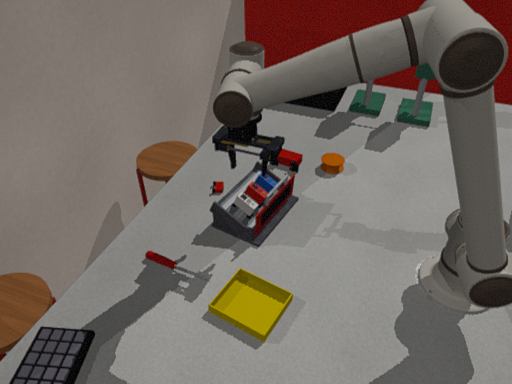

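The scene picture shows the bay at about (253,205) with its door shut: bar at (245,160), blue module (228,202), red (252,198), white (275,193). The tray is at (341,156), the spool at (108,208), and the red look-alikes at (133,250) and (255,273).

The side picture shows the bay at about (258,205) and the tray at (251,304).

```bash
cat > h.py <<'E'
from station import *
import cv2,numpy as np
np.set_printoptions(precision=4,suppress=True)
def ray(c,u,v,T=None):
    T=c["world_from_camera"] if T is None else T
    d=np.array([(u-c["cx"])/c["fx"],-(v-c["cy"])/c["fy"],-1.0]);d=T[:3,:3]@d
    return T[:3,3],d/np.linalg.norm(d)
def onz(c,u,v,z,T=None):
    o,d=ray(c,u,v,T);return o+d*(z-o[2])/d[2]
def tri(*rs):
    A=sum(np.eye(3)-np.outer(d,d) for o,d in rs);b=sum((np.eye(3)-np.outer(d,d))@o for o,d in rs)
    p=np.linalg.solve(A,b);return p,[np.linalg.norm(np.cross(p-o,d)) for o,d in rs]
def proj(c,p,T=None):
    T=c["world_from_camera"] if T is None else T
    q=np.linalg.inv(T)@np.append(p,1);return c["cx"]+c["fx"]*q[0]/-q[2],c["cy"]-c["fy"]*q[1]/-q[2]
def wrist():
    s=sense();c=capture("wrist");T=np.eye(4);T[:3,:3]=s["ee_rot"];T[:3,3]=s["tcp_pos"]
    c["world_from_camera"]=T@c["hand_eye"];return c
def blobs(img,lo,hi,amin=30):
    m=cv2.inRange(cv2.cvtColor(img,cv2.COLOR_BGR2HSV),lo,hi)
    n,l,st,ce=cv2.connectedComponentsWithStats(m)
    return [(st[i].tolist(),ce[i].round(1).tolist()) for i in range(1,n) if st[i,4]>=amin]
E
python3 - <<'E'
from h import *
a=capture("scene");b=capture("side");w=wrist()
print(w["world_from_camera"],[k for k in w],w["fx"])
for n,c in(("scene",a),("side",b),("wrist",w)):
    cv2.imwrite(f"pics/{n}1.png",c["image"])
    print(n,"Y",blobs(c["image"],(22,120,60),(35,255,255)));print(" B",blobs(c["image"],(105,150,40),(125,255,255)));print(" R",blobs(c["image"],(0,150,60),(6,255,255)),blobs(c["image"],(172,150,60),(180,255,255)))
P=np.zeros((600,800,3),np.uint8)
P[:300,:400]=cv2.resize(w["image"],(400,300))
P[:300,400:]=cv2.resize(a["image"][145:245,186:320],(400,300),interpolation=2)
P[300:,:400]=cv2.resize(b["image"][150:250,190:323],(400,300),interpolation=2)
P[300:,400:]=cv2.resize(b["image"][260:350,190:310],(400,300),interpolation=2)
cv2.imwrite("pics/c1.png",P)
E
```

```text
[[-1.     -0.0011  0.0015  0.6242]
 [ 0.0006 -0.9604 -0.2785 -0.0769]
 [ 0.0017 -0.2785  0.9604  0.3859]
 [ 0.      0.      0.      1.    ]] ['image', 'fx', 'fy', 'cx', 'cy', 'hand_eye', 'world_from_camera'] 337.7495072925889
scene Y [([309, 133, 65, 47, 2090], [340.5, 156.1])]
 B [([221, 191, 14, 23, 222], [227.5, 202.8])]
 R [([201, 165, 87, 45, 1789], [244.4, 183.8]), ([373, 213, 25, 31, 260], [385.2, 228.2]), ([119, 231, 27, 40, 811], [131.7, 250.2]), ([243, 264, 20, 19, 210], [252.3, 272.5])] []
side Y [([209, 268, 84, 74, 3546], [250.7, 303.7])]
 B [([256, 173, 21, 19, 201], [265.6, 182.2])]
 R [([244, 0, 182, 68, 5802], [313.4, 22.2]), ([464, 0, 48, 105, 1480], [499.1, 41.3]), ([373, 66, 47, 24, 572], [400.4, 79.2]), ([425, 77, 17, 17, 149], [432.6, 86.3]), ([277, 149, 25, 19, 248], [288.8, 157.0]), ([137, 170, 10, 35, 102], [141.8, 187.3]), ([269, 174, 26, 37, 139], [283.4, 191.4]), ([215, 182, 8, 11, 71], [218.5, 186.8]), ([245, 182, 22, 22, 205], [256.1, 192.9]), ([255, 206, 16, 30, 127], [259.9, 220.0]), ([146, 251, 31, 18, 181], [160.3, 259.0])] []
wrist Y [([58, 279, 6, 19, 44], [60.5, 288.7]), ([294, 305, 90, 21, 1282], [332.3, 317.8])]
 B [([218, 0, 99, 43, 2747], [269.5, 20.0])]
 R [([57, 0, 55, 54, 1568], [83.6, 24.2]), ([297, 0, 80, 252, 5988], [333.9, 115.1]), ([207, 75, 94, 45, 2189], [252.9, 96.8]), ([127, 332, 33, 9, 157], [141.6, 336.7])] [([323, 83, 15, 12, 34], [330.4, 88.9]), ([323, 130, 12, 13, 35], [328.5, 135.5])]
```

View pics/c1.png

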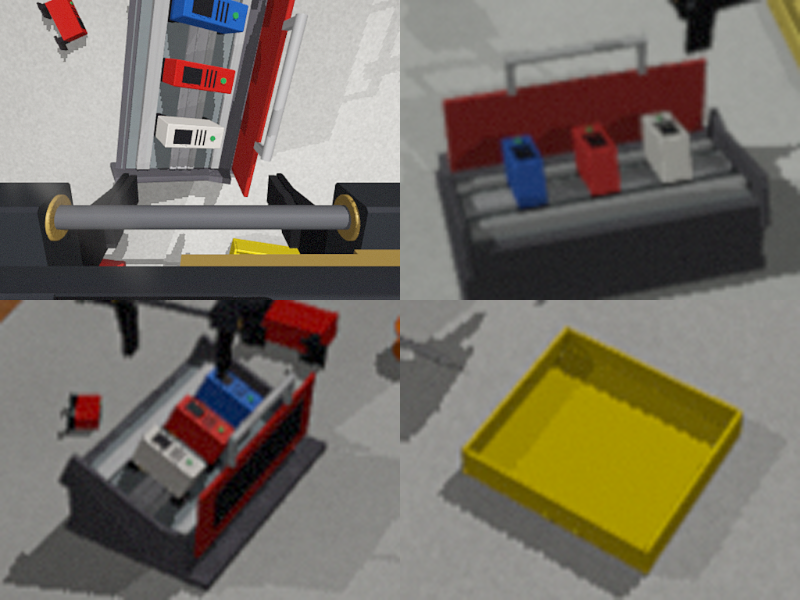

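The composite's wrist panel shows the bay's near end. The door is at right with bar ends near (298,15) and (262,150) of that panel, and blue, red and white follow along the rail. The tray panel shows its four corners clearly.

I'll move the wrist over the bay for a better view.

```bash
python3 - <<'E'
from h import *
a=capture("scene");b=capture("side")
C=lambda u,v:(186+(u-400)*134/400,145+v/3)
S=lambda u,v:(190+u*133/400,150+(v-300)/3)
Ty=lambda u,v:(190+(u-400)*.3,260+(v-300)*.3)
for n,p in dict(barL=(510,58),barR=(643,45)).items(): print(n,onz(a,*C(*p),.145))
for n,p,z in(("top",(568,328),.03),("right",(741,412),.03),("bot",(648,552),.03),("left",(465,455),.03)): print(n,onz(b,*Ty(*p),z))
print("tray c",onz(a,340.5,156.1,.01),onz(b,250.7,303.7,.01))
print("spool",onz(a,108,203,.04))
for n,p,q in(("blue",(520,150),(232,390)),("red",(593,136),(203,415)),("white",(663,127),(168,450))):print(n,tri(ray(a,*C(*p)),ray(b,*S(*q))))
E
```

```text
barL [ 0.545  -0.1145  0.145 ]
barR [ 0.5747 -0.0002  0.145 ]
top [0.5677 0.2003 0.03  ]
right [0.4059 0.2289 0.03  ]
bot [0.4302 0.3725 0.03  ]
left [0.5908 0.3471 0.03  ]
tray c [0.5053 0.2854 0.01  ] [0.5015 0.286  0.01  ]
spool [ 0.4582 -0.4181  0.04  ]
blue (array([ 0.6113, -0.1311,  0.098 ]), [np.float64(0.0014270538782345265), np.float64(0.0014270538782345207)])
red (array([ 0.623 , -0.0692,  0.1033]), [np.float64(0.00048189058281654156), np.float64(0.0004818905828165406)])
white (array([ 0.6356, -0.0063,  0.1003]), [np.float64(0.0011616705740315422), np.float64(0.001161670574031574)])
```

Emit:
move_arm --targets "-0.5 -1 0.8 0;-0.5 -1 0.8 0;0 -0.8 0.8 0;0 0 0 0"

```text
time_s: 0.68
tcp_pos: [0.6014, -0.0731, 0.2879]
ee_rot: [[-0.002, -1.0, 0.009], [-1.0, 0.002, -0.002], [0.002, -0.009, -1.0]]
wrist_force: [1.0, -0.2, 0.7]
gripper_width: 0.996
gripper_force: 0.0
```

```bash
python3 - <<'E'
from h import *
w=wrist();print(sense()["tcp_pos"]);cv2.imwrite("pics/w2.png",cv2.resize(w["image"],(800,600),interpolation=2))
import pickle;pickle.dump(w,open("w2.pkl","wb"))
E
```

```text
[ 0.6008 -0.0715  0.2855]
```

View pics/w2.png

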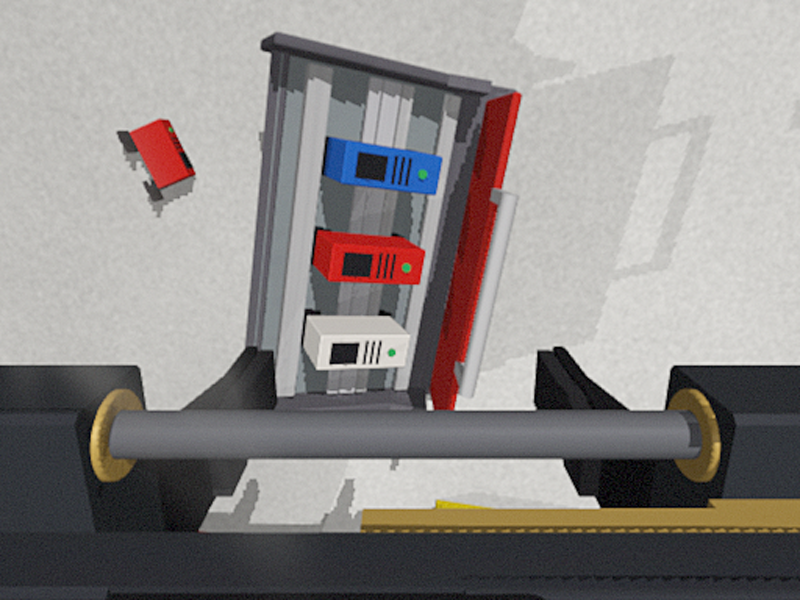

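The wrist picture shows the bar from (507,192) to (469,394), blue module top (382,166), red top (368,260) and white top (357,342), all in 800x600 pixels. I'll triangulate these with the scene and side views.

```bash
python3 - <<'E'
from h import *
import pickle
w=pickle.load(open("w2.pkl","rb"))
k=.64
for u,v in((507,192),(469,394)):print("bar",onz(w,u*k,v*k,.145))
a=capture("scene");b=capture("side")
# gradient: bar center line in wrist rows
# module top quads in wrist via mask (red/blue) 
def top(n,pts):
    print(n,[onz(w,u*k,v*k,.105) for u,v in pts])
C=lambda u,v:(186+(u-400)*134/400,145+v/3)
S=lambda u,v:(190+u*133/400,150+(v-300)/3)
for n,p,q,r in(("blue",(520,150),(232,390),(382,166)),("red",(593,136),(203,415),(368,260)),("white",(663,127),(168,450),(357,342))):
    print(n,tri(ray(a,*C(*p)),ray(b,*S(*q)),ray(w,r[0]*k,r[1]*k)))
for n,p,r in(("barL",(510,58),(507,192)),("barR",(643,45),(469,394))):
    print(n,tri(ray(a,*C(*p)),ray(w,r[0]*k,r[1]*k)))
# module top plane corners, red: in wrist picture
from numpy.linalg import norm
yaw=np.radians(-14);ca,sa=np.cos(np.radians(25)),np.sin(np.radians(25))
for yw in(-12,-14,-16):
    y=np.radians(yw);X=np.array([np.cos(y)*ca,np.sin(y)*ca,sa]);N=np.array([-np.cos(y)*sa,-np.sin(y)*sa,ca])
    print(yw,X,N)
# top plane from side-view edges: red & blue side (long) edges in wrist as directions (cast onto plane through red top centre with normal N)
c0,_=tri(ray(a,*C(593,136)),ray(b,*S(203,415)),ray(w,368*k,260*k))
y=np.radians(-14);N=np.array([-np.cos(y)*sa,-np.sin(y)*sa,ca])
def pl(u,v):
    o,d=ray(w,u*k,v*k);return o+d*((c0-o)@N)/(d@N)
def ed(p,q):
    d=pl(*q)-pl(*p);return d,norm(d),np.degrees(np.arctan2(d[1],d[0]))
print("red bottom edge",ed((328,284),(421,284)),"top",ed((314,233),(406,238)))
print("blue bottom",ed((335,184),(437,195)),"white bot",ed((316,367),(404,370)))
E
```

```text
bar [ 0.5431 -0.121   0.145 ]
bar [0.5609 0.0067 0.145 ]
blue (array([ 0.6138, -0.1324,  0.0985]), [np.float64(0.0026640085830437555), np.float64(0.002534083712532007), np.float64(0.003316979611247299)])
red (array([ 0.6249, -0.0706,  0.1034]), [np.float64(0.0015926979333463153), np.float64(0.0019583279401729882), np.float64(0.0025423437291036124)])
white (array([ 0.6363, -0.0083,  0.0993]), [np.float64(0.0023947637559908436), np.float64(0.0016197907029785296), np.float64(0.002450781619469936)])
barL (array([ 0.544 , -0.1177,  0.1448]), [np.float64(0.003348287305387275), np.float64(0.003348287305387316)])
barR (array([0.5595, 0.0098, 0.1319]), [np.float64(0.0031144442877553886), np.float64(0.003114444287755379)])
-12 [ 0.8865 -0.1884  0.4226] [-0.4134  0.0879  0.9063]
-14 [ 0.8794 -0.2193  0.4226] [-0.4101  0.1022  0.9063]
-16 [ 0.8712 -0.2498  0.4226] [-0.4062  0.1165  0.9063]
red bottom edge (array([-0.0623,  0.0079, -0.0291]), np.float64(0.0692406490839402), np.float64(172.73176377500656)) top (array([-0.058 ,  0.0082, -0.0272]), np.float64(0.06455918860058736), np.float64(171.96838420329976))
blue bottom (array([-0.0651,  0.0099, -0.0306]), np.float64(0.07255203493114537), np.float64(171.3238731934763)) white bot (array([-0.0611,  0.0156, -0.0294]), np.float64(0.06960317022273894), np.float64(165.66942495651912))
```

```bash
python3 - <<'E'
from h import *
import pickle
w=wrist();a=capture("scene");b=capture("side");print(sense()["tcp_pos"])
def fit(c,lo,hi,roi,side,z,n):
    x0,y0,x1,y1=roi
    m=cv2.inRange(cv2.cvtColor(c["image"],cv2.COLOR_BGR2HSV),lo,hi)[y0:y1,x0:x1]>0
    P=[]
    if side=="top":
        for x in range(m.shape[1]):
            r=np.flatnonzero(m[:,x])
            if len(r):P.append((x+x0,r[0]+y0-.5))
    else:
        for y in range(m.shape[0]):
            r=np.flatnonzero(m[y])
            if len(r):P.append((r[-1]+x0+.5,y+y0))
    W=np.array([onz(c,u,v,z)[:2] for u,v in P]);
    d=cv2.fitLine(W.astype(np.float32),cv2.DIST_HUBER,0,.001,.001).ravel()
    t=(W-d[2:])@d[:2];print(n,d,"yaw",np.degrees(np.arctan2(-d[0]*np.sign(d[1]),abs(d[1]))),"ends",d[2:]+d[:2]*t.min(),d[2:]+d[:2]*t.max())
fit(a,(0,150,60),(6,255,255),(204,160,286,190),"top",.113,"door scene")
fit(w,(0,150,60),(6,255,255),(275,62,340,255),"right",.113,"door wrist")
g=w["image"];
# bar in wrist: bright grey ridge, per row
hs=cv2.cvtColor(g,cv2.COLOR_BGR2HSV)
P=[]
for v in range(132,245):
    cx=int(324-(v-123)*.19*1); x=np.arange(cx-8,cx+12)
    row=hs[v,cx-8:cx+14]; P.append((v,))
E
python3 - <<'E'
import sys;sys.path.insert(0,".")
from h import *
w=wrist();a=capture("scene")
P=np.zeros((600,800,3),np.uint8)
P[:,:400]=cv2.resize(w["image"][110:260,260:360],(400,600),interpolation=1)
P[:300,400:]=cv2.resize(a["image"][150:190,215:275],(400,267),interpolation=1)[:300] if 0 else cv2.resize(a["image"][150:195,215:275],(400,300),interpolation=1)
b=capture("side");P[300:,400:]=cv2.resize(b["image"][165:210,240:300],(400,300),interpolation=1)
cv2.imwrite("pics/c2.png",P)
E
```

```text
[ 0.5996 -0.0693  0.2811]
door scene [ 0.1726  0.985   0.5621 -0.0518] yaw -9.936741 ends [ 0.5418 -0.1674] [0.58   0.0505]
door wrist [ 0.1695  0.9855  0.5501 -0.0701] yaw -9.757919 ends [ 0.5328 -0.1705] [0.5667 0.0261]
```

View pics/c2.png

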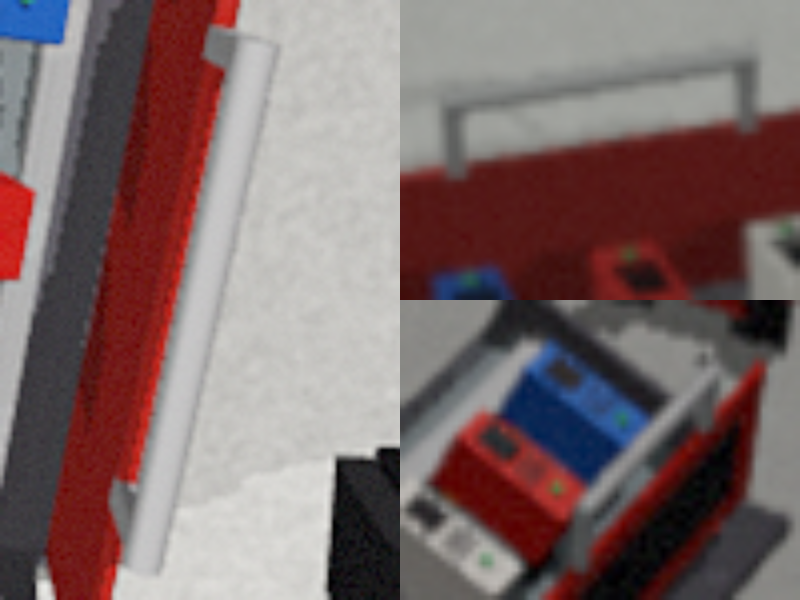

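The composite shows the bar's ends at wrist pixels (324.5,120) and (296.8,253), scene (223.3,165.5) and (266.8,159.3), and side (286.8,176.6) and (268.2,195.5). The door edges give a yaw of about -10 degrees.

```bash
python3 - <<'E'
from h import *
w=wrist();a=capture("scene");b=capture("side");s=sense();print(s["tcp_pos"],s["ee_rot"])
E=[]
for n,p,q,r in(("L",(324.5,120),(223.3,165.5),(286.8,176.6)),("R",(296.8,253),(266.8,159.3),(268.2,195.5))):
    print(n,tri(ray(w,*p),ray(a,*q),ray(b,*r)),[onz(c,*x,.145) for c,x in((w,p),(a,q),(b,r))])
# red module top: mask centroid on wrist
print(blobs(w["image"],(0,150,120),(6,255,255)),blobs(w["image"],(105,150,40),(125,255,255)))
# red module top face centre measured at (368,260)*.64 earlier; tri again w/ settled pose not needed
E
```

```text
[ 0.6    -0.0697  0.2822] [[ 0.0005 -1.     -0.0006]
 [-1.     -0.0005 -0.0001]
 [ 0.0001  0.0006 -1.    ]]
L (array([ 0.5416, -0.1165,  0.1394]), [np.float64(0.003488170431749645), np.float64(0.004027350559400606), np.float64(0.0006936733098586086)]) [array([ 0.5414, -0.1203,  0.145 ]), array([ 0.5498, -0.1151,  0.145 ]), array([ 0.5394, -0.1102,  0.145 ])]
R (array([0.5628, 0.0038, 0.1439]), [np.float64(0.004767375379670186), np.float64(0.005507873805789874), np.float64(0.003838766780878748)]) [array([0.5616, 0.0084, 0.145 ]), array([ 0.5715, -0.0005,  0.145 ]), array([0.5609, 0.0003, 0.145 ])]
[([313, 54, 19, 63, 361], [322.2, 84.6]), ([75, 72, 44, 45, 1000], [95.2, 93.2]), ([289, 125, 27, 105, 533], [302.5, 177.1]), ([196, 144, 73, 36, 1599], [231.1, 161.7]), ([282, 237, 9, 26, 98], [286.4, 251.2])] [([203, 84, 77, 37, 1580], [240.2, 102.3])]
```

Emit:
move_arm --targets "-0.5 0.2 -0.5 -1;-0.5 0.2 -0.7 -1;-0.5 0.1 -0.8 0;-0.4 0 -0.8 0;0 0 -0.8 0;0 0 -0.8 0;0 0 -0.6 0;0 0 -0.5 0;0 0 -0.5 0;0 0 0 0" --gripper 55

```text
time_s: 2.12
tcp_pos: [0.5507, -0.0575, 0.1299]
ee_rot: [[-0.174, -0.985, -0.005], [-0.985, 0.174, -0.0], [0.001, 0.005, -1.0]]
wrist_force: [-0.2, -0.2, -0.6]
gripper_width: 0.631
gripper_force: 0.0
```

Emit:
move_arm --targets "0 0 0 0;0 0 0 0;0 0 0 0;0 0 0 0;0 0 0 0;0 0 0 0" --gripper 0

```text
time_s: 2.62
tcp_pos: [0.5527, -0.0574, 0.133]
ee_rot: [[-0.174, -0.985, 0.001], [-0.985, 0.174, 0.0], [-0.0, -0.001, -1.0]]
wrist_force: [0.3, -0.8, -0.2]
gripper_width: 0.264
gripper_force: 0.0
```

Emit:
move_arm --targets "0 0 0 0;0 0 0 0;0 0 0 0;0 0 0 0;0 0 0 0"

```text
time_s: 3.03
tcp_pos: [0.5528, -0.0575, 0.1328]
ee_rot: [[-0.173, -0.985, 0.001], [-0.985, 0.173, -0.0], [-0.0, -0.001, -1.0]]
wrist_force: [0.0, -1.6, 1.4]
gripper_width: 0.099
gripper_force: 30.0
```

Emit:
move_arm --targets "-0.31 0.055 -0.011 0;-0.31 0.055 -0.032 0;-0.306 0.054 -0.053 0;-0.303 0.053 -0.074 0;-0.297 0.052 -0.094 0;-0.29 0.051 -0.115 0;-0.281 0.05 -0.134 0;-0.273 0.048 -0.153 0;-0.262 0.046 -0.171 0;-0.25 0.044 -0.189 0"

```text
time_s: 3.87
tcp_pos: [0.4842, -0.0456, 0.1069]
ee_rot: [[-0.173, -0.985, 0.009], [-0.985, 0.173, -0.001], [-0.001, -0.009, -1.0]]
wrist_force: [12.6, -11.2, -10.6]
gripper_width: 0.102
gripper_force: 30.0
```

Emit:
move_arm --targets "-0.236 0.042 -0.206 0;-0.222 0.039 -0.221 0;-0.206 0.036 -0.236 0;-0.191 0.034 -0.25 0;-0.174 0.031 -0.262 0;-0.156 0.027 -0.273 0;-0.137 0.024 -0.283 0;-0.118 0.021 -0.292 0;-0.098 0.017 -0.299 0;-0.078 0.013 -0.307 0"

```text
time_s: 4.7
tcp_pos: [0.4478, -0.0384, 0.045]
ee_rot: [[-0.169, -0.986, 0.015], [-0.986, 0.169, -0.001], [-0.001, -0.015, -1.0]]
wrist_force: [-0.4, -6.8, 50.1]
gripper_width: 0.103
gripper_force: 30.0
```

Emit:
move_arm --targets "0 0 0.1 0;0 0 0.05 0;0 0 0 0;0 0 0 0"

```text
time_s: 5.03
tcp_pos: [0.4483, -0.0382, 0.0473]
ee_rot: [[-0.17, -0.985, 0.017], [-0.985, 0.17, -0.0], [-0.003, -0.017, -1.0]]
wrist_force: [15.2, -16.6, -4.6]
gripper_width: 0.101
gripper_force: 30.0
```

Emit:
move_arm --targets "0 0 0 0;0 0 0 0;0 0 0 0;0 0 0 0;0 0 0.5 0;0 0 1 0;0 0 1 0;0 0 1 0;0 0 1 0;0 0 1 0" --gripper 24

```text
time_s: 5.87
tcp_pos: [0.4382, -0.0378, 0.1829]
ee_rot: [[-0.174, -0.985, -0.004], [-0.985, 0.174, -0.0], [0.001, 0.004, -1.0]]
wrist_force: [1.0, -0.9, -0.2]
gripper_width: 0.277
gripper_force: 0.0
```

```bash
python3 - <<'E'
from h import *
a=capture("scene");b=capture("side");print(sense()["tcp_pos"])
P=np.zeros((600,800,3),np.uint8)
P[:300,:400]=cv2.resize(a["image"][120:245,160:327],(400,300),interpolation=2)
P[300:,:400]=cv2.resize(b["image"][150:250,210:343],(400,300),interpolation=2)
w=wrist();P[:300,400:]=cv2.resize(w["image"],(400,300))
cv2.imwrite("pics/c3.png",P)
E
```

```text
[ 0.4414 -0.0373  0.1859]
```

View pics/c3.png

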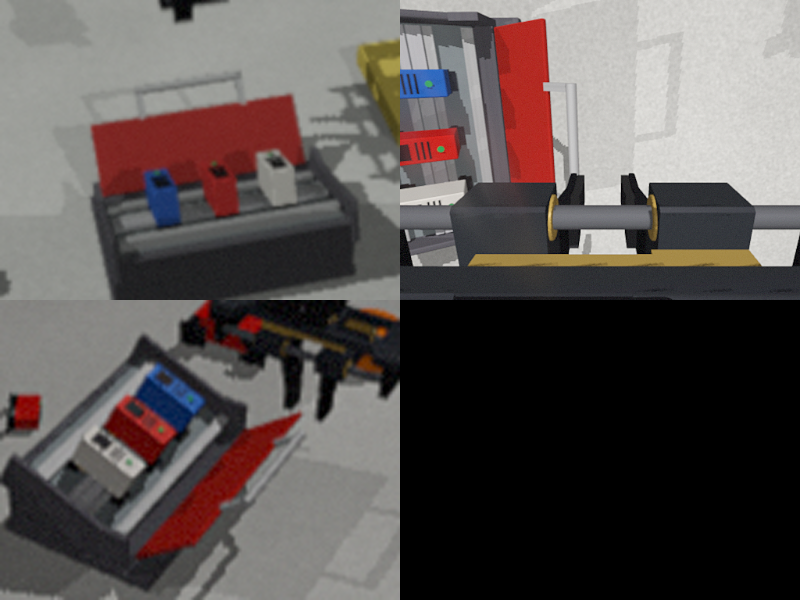

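The composite shows the door well open with its bar clear of the fingers and all three modules still on the rail. Next I'll turn the gripper a quarter turn and go above the red module.

Emit:
move_arm --targets "0.3 -0.05 0.1 -1;0.4 -0.08 0.1 -1;0.4 -0.08 0 -1;0.5 -0.08 0 -1;0.5 -0.08 0 -1;0.5 -0.08 0 -1;0.5 -0.08 0 -1;0.5 -0.08 0 -1;0.5 -0.08 0 -1;0.5 -0.08 0 -1" --gripper 52

```text
time_s: 6.85
tcp_pos: [0.5538, -0.0569, 0.1852]
ee_rot: [[-0.868, -0.496, -0.005], [-0.496, 0.868, -0.0], [0.005, 0.003, -1.0]]
wrist_force: [0.6, 0.2, -0.5]
gripper_width: 0.598
gripper_force: 0.0
```

Emit:
move_arm --targets "0.5 -0.08 0 -1;0.5 -0.08 0 -1;0.5 -0.08 0 -1;0.5 -0.08 0 -1;0.4 -0.08 0 -1;0.4 -0.08 0 -1;0.3 -0.07 0 -1;0.2 -0.04 0 -1;0 0 0 0;0 0 0 0"

```text
time_s: 7.68
tcp_pos: [0.6363, -0.0715, 0.1854]
ee_rot: [[-0.985, 0.172, -0.004], [0.172, 0.985, 0.0], [0.004, -0.001, -1.0]]
wrist_force: [0.2, 0.5, 0.7]
gripper_width: 0.593
gripper_force: 0.0
```

```bash
python3 - <<'E'
from h import *
s=sense();print(s["tcp_pos"],s["ee_rot"],s["joints"])
w=wrist();a=capture("scene");b=capture("side")
P=np.zeros((384,800,3),np.uint8);P[:,:512]=w["image"];P[:192,512:]=cv2.resize(a["image"][170:242,190:298],(288,192),interpolation=2);P[192:,512:]=cv2.resize(b["image"][165:237,210:318],(288,192),interpolation=2)
cv2.imwrite("pics/c4.png",P)
E
```

```text
[ 0.6363 -0.0715  0.1854] [[-0.9851  0.1717 -0.0043]
 [ 0.1717  0.9851  0.0001]
 [ 0.0043 -0.0006 -1.    ]] [   8.0204   25.1356   -0.1272   -0.0469  -64.9795 -107.8874]
```

View pics/c4.png

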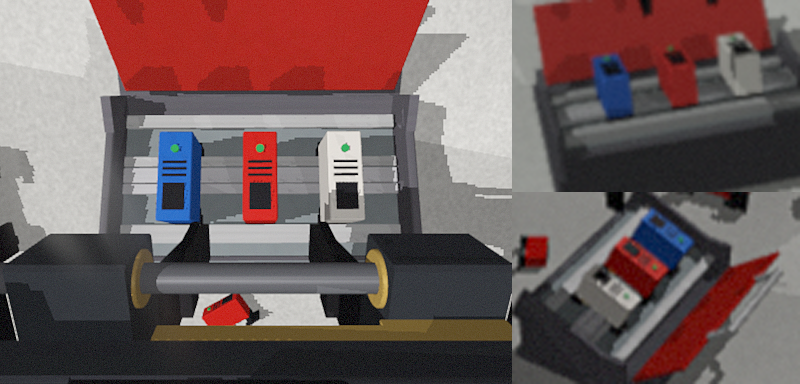

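The wrist view has the red module centred between the fingers, with its top face from (260,132) at the door side to (260,222) at the uphill side. The door is fully down behind it.

```bash
python3 - <<'E'
from h import *
w=wrist();B=np.array([[.985,-.174,0],[.174,.985,0],[0,0,1]])
print("tcp bay",B@sense()["tcp_pos"])
# expected top pts from feet estimate (bayx .6508, y .0398, z .054)
for x in(-36,0,32):
    p=np.array([.6508+x*.906e-3-.054*.423,.0398,.054+x*.423e-3+.054*.906]);print(x,p,proj(w,B.T@p))
for n,(l,r) in dict(blue=(160,194),red=(244,276),white=(331,363)).items():
    print(n,[ (B@onz(w,u,176,.103))[:2] for u in(l,r)])
E
```

```text
tcp bay [0.6398 0.0403 0.1871]
-36 [0.5953 0.0398 0.0877] (np.float64(259.2964329680462), np.float64(133.69476160495566))
0 [0.628  0.0398 0.1029] (np.float64(259.2333718489321), np.float64(179.37252142775898))
32 [0.657  0.0398 0.1165] (np.float64(259.1749644735227), np.float64(221.67938345791237))
blue [array([ 0.6257, -0.0353]), array([ 0.6257, -0.0096])]
red [array([0.6256, 0.0283]), array([0.6256, 0.0525])]
white [array([0.6255, 0.0941]), array([0.6255, 0.1184])]
```

Emit:
move_arm --targets "-0.12 0.02 -0.7 0;0 0 -0.8 0;0 0 -0.8 0;0 0 -0.8 0;0 0 -0.6 0;0 0 -0.5 0;0 0 -0.3 0;0 0 -0.18 0;0 0 0 0;0 0 0 0"

```text
time_s: 8.72
tcp_pos: [0.6349, -0.0712, 0.071]
ee_rot: [[-0.985, 0.173, 0.001], [0.173, 0.985, -0.0], [-0.001, 0.0, -1.0]]
wrist_force: [-0.2, 0.0, -0.5]
gripper_width: 0.6
gripper_force: 0.0
```

Emit:
move_arm --targets "0 0 0 0;0 0 0 0;0 0 0 0;0 0 0 0;0 0 0 0;0 0 0 0;0 0 0 0" --gripper 22

```text
time_s: 9.3
tcp_pos: [0.6347, -0.071, 0.0707]
ee_rot: [[-0.985, 0.174, 0.0], [0.174, 0.985, 0.0], [-0.0, 0.0, -1.0]]
wrist_force: [-0.5, 0.8, 1.3]
gripper_width: 0.302
gripper_force: 30.0
```

Emit:
move_arm --targets "-0.036 0.006 -0.017 0;-0.036 0.006 -0.017 0;-0.033 0.006 0.072 0;0 0 0 0;0 0 0 0"

```text
time_s: 9.72
tcp_pos: [0.633, -0.0707, 0.0716]
ee_rot: [[-0.985, 0.173, 0.003], [0.173, 0.985, 0.0], [-0.002, 0.001, -1.0]]
wrist_force: [3.8, -0.1, -0.6]
gripper_width: 0.296
gripper_force: 30.0
```

```bash
cat > f.py <<'E'
from h import *
X=np.array([.8925,-.1574,.4226]);N=np.array([-.4162,.0734,.9063]);Y=np.cross(N,X);P0=np.array([.6347,-.071,.0707])
s=sense();d=(s["tcp_pos"]-P0)*1e3;f=s["wrist_force"]
print("t%.2f"%s["time_s"],"d x,y,n",d@X,d@Y,d@N,"F x,y,n",f@X,f@Y,f@N,s["gripper_force"])
E
python3 f.py
```

```text
t9.72 d x,y,n -1.1791989481631648 0.03392054787981225 1.5735817193614114 F x,y,n 3.1222407956543607 0.5449985371581972 -2.1598118541190146 29.992931614397094
```

Emit:
move_arm --targets "-0.03 0.005 0.01 0;-0.036 0.006 -0.005 0;0 0 0 0;0 0 0 0"

```text
time_s: 10.05
tcp_pos: [0.632, -0.0705, 0.0715]
ee_rot: [[-0.985, 0.173, 0.004], [0.173, 0.985, 0.0], [-0.004, 0.001, -1.0]]
wrist_force: [6.8, -0.9, -2.4]
gripper_width: 0.296
gripper_force: 30.0
```

```bash
python3 f.py
```

```text
t10.05 d x,y,n -2.166544541177553 0.04183391975616865 1.8751817208083912 F x,y,n 5.2041516824312355 0.2568531289035091 -5.10428246689856 29.992068707942963
```

Emit:
move_arm --targets "-0.036 0.006 -0.017 0;0 0 0 0;0 0 0 0"

```text
time_s: 10.3
tcp_pos: [0.6315, -0.0703, 0.0712]
ee_rot: [[-0.985, 0.173, 0.005], [0.173, 0.985, -0.0], [-0.005, 0.001, -1.0]]
wrist_force: [7.7, -2.4, -3.0]
gripper_width: 0.295
gripper_force: 30.0
```

```bash
python3 f.py
```

```text
t10.30 d x,y,n -2.7614082585437942 0.08721735617829847 1.872656995110473 F x,y,n 5.93377348788375 -0.9821964085236651 -6.119755262325911 29.99203575309366
```

Emit:
move_arm --targets "-0.036 0.006 -0.017 0;0 0 0 0;0 0 0 0"

```text
time_s: 10.55
tcp_pos: [0.631, -0.0703, 0.0709]
ee_rot: [[-0.985, 0.173, 0.006], [0.173, 0.985, -0.0], [-0.005, 0.001, -1.0]]
wrist_force: [7.1, -2.4, -3.5]
gripper_width: 0.294
gripper_force: 30.0
```

```bash
python3 f.py
```

```text
t10.55 d x,y,n -3.362557175851079 0.0815282264666105 1.8235398982702697 F x,y,n 5.239835039271037 -1.0780868064747722 -6.359717795676117 29.99195823445916
```

Emit:
move_arm --targets "-0.036 0.006 -0.017 0;0 0 0 0;0 0 0 0"

```text
time_s: 10.8
tcp_pos: [0.6305, -0.0702, 0.0707]
ee_rot: [[-0.985, 0.173, 0.007], [0.173, 0.985, -0.0], [-0.007, 0.001, -1.0]]
wrist_force: [8.6, -1.8, -2.6]
gripper_width: 0.3
gripper_force: 30.0
```

```bash
python3 f.py
```

```text
t10.80 d x,y,n -3.8467695651238665 0.10570079883909397 1.7971997200318053 F x,y,n 6.921909870046182 -0.27020570990882153 -6.047297057424348 29.991936857113615
```

Emit:
move_arm --targets "-0.036 0.006 -0.017 0;0 0 0 0;0 0 0 0"

```text
time_s: 11.05
tcp_pos: [0.6301, -0.0701, 0.0705]
ee_rot: [[-0.985, 0.173, 0.008], [0.173, 0.985, -0.0], [-0.008, 0.001, -1.0]]
wrist_force: [9.2, -2.1, -2.7]
gripper_width: 0.298
gripper_force: 30.0
```

```bash
python3 f.py
```

```text
t11.05 d x,y,n -4.348273709115241 0.12614556766939147 1.7667988920662676 F x,y,n 7.464274591895482 -0.4933081159125839 -6.413259606912998 29.991946985246614
```

Emit:
move_arm --targets "-0.036 0.006 -0.017 0;0 0 0 0;0 0 0 0"

```text
time_s: 11.3
tcp_pos: [0.6296, -0.07, 0.0702]
ee_rot: [[-0.985, 0.173, 0.009], [0.173, 0.985, -0.0], [-0.009, 0.001, -1.0]]
wrist_force: [9.2, -2.4, -3.4]
gripper_width: 0.292
gripper_force: 30.0
```

```bash
python3 f.py
```

```text
t11.30 d x,y,n -4.906240970836225 0.12532437882265335 1.7030945059350078 F x,y,n 7.12207735609395 -0.7235263570783383 -7.0868699619028614 29.991629789583385
```

Emit:
move_arm --targets "-0.036 0.006 -0.017 0;0 0 0 0;0 0 0 0"

```text
time_s: 11.55
tcp_pos: [0.6292, -0.0699, 0.0699]
ee_rot: [[-0.985, 0.173, 0.01], [0.173, 0.985, -0.0], [-0.01, 0.001, -1.0]]
wrist_force: [10.2, -2.9, -3.5]
gripper_width: 0.299
gripper_force: 30.0
```

```bash
python3 f.py
```

```text
t11.55 d x,y,n -5.421463527711088 0.15436592150457817 1.6807342897855997 F x,y,n 8.062322516789994 -1.133343656721521 -7.637692809667463 29.991835547843948
```

Emit:
move_arm --targets "-0.036 0.006 -0.017 0;0 0 0 0;0 0 0 0"

```text
time_s: 11.8
tcp_pos: [0.6287, -0.0698, 0.0697]
ee_rot: [[-0.985, 0.173, 0.011], [0.173, 0.985, -0.0], [-0.011, 0.001, -1.0]]
wrist_force: [10.1, -3.1, -3.9]
gripper_width: 0.298
gripper_force: 30.0
```

```bash
python3 f.py
```

```text
t11.80 d x,y,n -5.950204788593408 0.1668631840121383 1.634768073187745 F x,y,n 7.9088046909513805 -1.3147638375230375 -7.944480397649434 29.991947463713586
```

Emit:
move_arm --targets "-0.036 0.006 -0.017 0;0 0 0 0;0 0 0 0"

```text
time_s: 12.05
tcp_pos: [0.6282, -0.0697, 0.0694]
ee_rot: [[-0.985, 0.173, 0.012], [0.173, 0.985, -0.001], [-0.012, 0.001, -1.0]]
wrist_force: [11.6, -3.4, -2.9]
gripper_width: 0.296
gripper_force: 30.0
```

```bash
python3 f.py
```

```text
t12.05 d x,y,n -6.50089589192631 0.15776832735264767 1.640208642855774 F x,y,n 9.626827041288514 -1.3322919070598371 -7.720287448918179 29.991955824662
```

Emit:
move_arm --targets "-0.036 0.006 -0.017 0;0 0 0 0;0 0 0 0"

```text
time_s: 12.3
tcp_pos: [0.6277, -0.0696, 0.0691]
ee_rot: [[-0.985, 0.173, 0.012], [0.173, 0.985, -0.001], [-0.012, 0.001, -1.0]]
wrist_force: [13.3, -4.7, -3.7]
gripper_width: 0.297
gripper_force: 30.0
```

```bash
python3 f.py
```

```text
t12.30 d x,y,n -7.119951308741908 0.1924285668545261 1.5719588457421219 F x,y,n 11.071835074996581 -2.335082349339477 -9.190749068496615 29.991885989438742
```

Emit:
move_arm --targets "-0.032 0.005 -0.025 0;0 0 0 0;0 0 0 0"

```text
time_s: 12.55
tcp_pos: [0.6265, -0.0694, 0.0686]
ee_rot: [[-0.985, 0.173, 0.011], [0.173, 0.985, -0.001], [-0.011, 0.001, -1.0]]
wrist_force: [11.6, -3.3, -2.8]
gripper_width: 0.296
gripper_force: 30.0
```

```bash
python3 f.py
```

```text
t12.55 d x,y,n -8.476476468134445 0.1405316799175992 1.6343518289582757 F x,y,n 9.637661250898319 -1.2379205078709763 -7.633421211841826 29.992084542755038
```

Emit:
move_arm --targets "-0.036 0.006 -0.019 0;0 0 0 0;0 0 0 0"

```text
time_s: 12.8
tcp_pos: [0.6247, -0.0692, 0.0679]
ee_rot: [[-0.985, 0.173, 0.009], [0.173, 0.985, -0.0], [-0.009, 0.001, -1.0]]
wrist_force: [8.8, -2.6, -1.1]
gripper_width: 0.292
gripper_force: 30.0
```

```bash
python3 f.py
```

```text
t12.80 d x,y,n -10.40335966568568 0.07133857409599213 1.8136175504580354 F x,y,n 7.7879089014857374 -0.9835822888223353 -4.89540084118255 29.99199506593868
```

Emit:
move_arm --targets "-0.036 0.006 -0.019 0;0 0 0 0;0 0 0 0"

```text
time_s: 13.05
tcp_pos: [0.6231, -0.0689, 0.0673]
ee_rot: [[-0.985, 0.173, 0.008], [0.173, 0.985, -0.0], [-0.008, 0.001, -1.0]]
wrist_force: [9.4, -2.0, -0.5]
gripper_width: 0.296
gripper_force: 30.0
```

```bash
python3 f.py
```

```text
t13.05 d x,y,n -12.136819218937251 0.04393616161182565 1.8663515768691608 F x,y,n 8.485132376838724 -0.3418993933248934 -4.5612113795873 29.991930169053376
```

```bash
python3 - <<'E'
from h import *
w=wrist();a=capture("scene");b=capture("side")
P=np.zeros((600,800,3),np.uint8);P[:300,:400]=cv2.resize(w["image"],(400,300));P[:300,400:]=cv2.resize(a["image"][165:240,190:290],(400,300),interpolation=2);P[300:,:400]=cv2.resize(b["image"][160:235,215:315],(400,300),interpolation=2);P[300:,400:]=cv2.resize(w["image"][100:250,156:356],(400,300),interpolation=2)
cv2.imwrite("pics/c5.png",P)
E
python3 f.py
```

```text
t13.20 d x,y,n -12.102900330280749 0.04537967156830975 1.8794704926788754 F x,y,n 7.087720759507972 -1.5643269763871037 -4.93932960468606 29.992052583256736
```

View pics/c5.png

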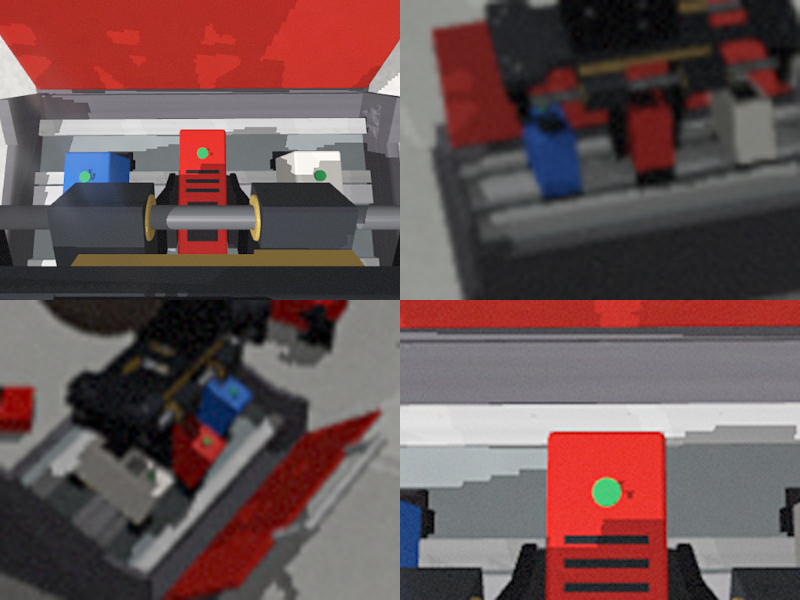

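The view shows the red module shifted down-slope relative to blue and white. Its door-side top edge is at wrist row 166 and its lamp at (259,196). I'll work out how far the module itself has moved.

```bash
python3 - <<'E'
from h import *
w=wrist();B=np.array([[.985,-.174,0],[.174,.985,0],[0,0,1]])
def pix(x,z,d,n,pit,y=0):
    # pitch about feet
    r=np.radians(pit);X=x*np.cos(r)-z*np.sin(r)-d;Z=x*np.sin(r)+z*np.cos(r)+n
    p=np.array([.6508+X*.906e-3-Z*.423e-3,.0402+y,.054+X*.423e-3+Z*.906e-3]);return proj(w,B.T@p)[1]
for u,v in ((84.5*1.28,177*1.28),(320*1.28,175*1.28)): # lamps of blue/white -> local x
    for x in(-30,-27,-24,-21):print("lamp nb",x,pix(x,54,0,0,0),v)
print("edge nb",pix(-36,54,0,0,0),153*1.28)
for d in(7,9,11,12,13,14):print(d,[ (round(pix(-36,54,d,n,p),1),round(pix(-25,54,d,n,p),1)) for n,p in((0,0),(1.9,0),(1,2),(1,-2))])
E
```

```text
lamp nb -30 212.33786997685422 226.56
lamp nb -27 219.1172236621975 226.56
lamp nb -24 225.93632449668718 226.56
lamp nb -21 232.79552306258068 226.56
lamp nb -30 212.33786997685422 224.0
lamp nb -27 219.1172236621975 224.0
lamp nb -24 225.93632449668718 224.0
lamp nb -21 232.79552306258068 224.0
edge nb 198.89702204088104 195.84
7 [(np.float64(183.4), np.float64(207.8)), (np.float64(182.7), np.float64(207.5)), (np.float64(179.4), np.float64(203.6)), (np.float64(186.9), np.float64(211.8))]
9 [(np.float64(179.0), np.float64(203.4)), (np.float64(178.3), np.float64(202.9)), (np.float64(175.1), np.float64(199.2)), (np.float64(182.4), np.float64(207.3))]
11 [(np.float64(174.7), np.float64(198.9)), (np.float64(173.9), np.float64(198.4)), (np.float64(170.7), np.float64(194.7)), (np.float64(178.0), np.float64(202.7))]
12 [(np.float64(172.5), np.float64(196.7)), (np.float64(171.7), np.float64(196.2)), (np.float64(168.6), np.float64(192.5)), (np.float64(175.8), np.float64(200.5))]
13 [(np.float64(170.3), np.float64(194.5)), (np.float64(169.5), np.float64(193.9)), (np.float64(166.4), np.float64(190.3)), (np.float64(173.5), np.float64(198.2))]
14 [(np.float64(168.1), np.float64(192.2)), (np.float64(167.3), np.float64(191.7)), (np.float64(164.2), np.float64(188.1)), (np.float64(171.3), np.float64(196.0))]
```

Emit:
move_arm --targets "0.03 -0.005 0.027 0;0 0 0 0;0 0 0 0"

```text
time_s: 13.5
tcp_pos: [0.6237, -0.069, 0.0678]
ee_rot: [[-0.985, 0.173, 0.008], [0.173, 0.985, -0.0], [-0.008, 0.001, -1.0]]
wrist_force: [8.1, -1.2, -2.8]
gripper_width: 0.298
gripper_force: 30.0
```

```bash
python3 f.py
```

```text
t13.50 d x,y,n -11.39786318375436 0.09577747035636444 2.0639277893616255 F x,y,n 6.239334501995736 0.2503918345201706 -6.028485807993101 29.992055516922846
```

Emit:
move_arm --targets "0.036 -0.006 0.017 0;0 0 0 0;0 0 0 0"

```text
time_s: 13.75
tcp_pos: [0.6244, -0.0691, 0.0681]
ee_rot: [[-0.985, 0.173, 0.007], [0.173, 0.985, -0.0], [-0.007, 0.001, -1.0]]
wrist_force: [7.7, -2.1, -2.4]
gripper_width: 0.295
gripper_force: 30.0
```

```bash
python3 f.py
```

```text
t13.75 d x,y,n -10.60028966750656 0.06283172471358521 2.0625603319963925 F x,y,n 6.239182455124096 -0.6889608047349703 -5.507434203712015 29.992039427161217
```

Emit:
move_arm --targets "0.036 -0.006 0.017 0;0 0 0 0;0 0 0 0"

```text
time_s: 14.0
tcp_pos: [0.6248, -0.0692, 0.0683]
ee_rot: [[-0.985, 0.173, 0.006], [0.173, 0.985, -0.0], [-0.006, 0.001, -1.0]]
wrist_force: [6.8, -1.9, -1.1]
gripper_width: 0.293
gripper_force: 30.0
```

```bash
python3 f.py
```

```text
t14.00 d x,y,n -10.143745863878102 0.07650167531606367 2.0889087779447983 F x,y,n 5.95800877882902 -0.6376566328824751 -3.937658336497343 29.99222292099148
```

Emit:
move_arm --targets "0.029 -0.005 0.032 0;0 0 0 0;0 0 0 0"

```text
time_s: 14.25
tcp_pos: [0.6248, -0.0692, 0.0685]
ee_rot: [[-0.985, 0.173, 0.004], [0.173, 0.985, 0.0], [-0.004, 0.001, -1.0]]
wrist_force: [6.3, -1.5, -1.9]
gripper_width: 0.295
gripper_force: 30.0
```

```bash
python3 f.py
```

```text
t14.25 d x,y,n -10.052284552363274 0.018276760202753956 2.296674925920369 F x,y,n 5.07882987519124 -0.34012598190140325 -4.42976713533699 29.99235990573652
```

Emit:
move_arm --targets "0.03 -0.005 0.022 0;0 0 0 0;0 0 0 0"

```text
time_s: 14.5
tcp_pos: [0.6248, -0.0692, 0.0686]
ee_rot: [[-0.985, 0.174, 0.003], [0.174, 0.985, 0.0], [-0.002, 0.001, -1.0]]
wrist_force: [7.6, -0.7, -3.9]
gripper_width: 0.296
gripper_force: 30.0
```

```bash
python3 f.py
```

```text
t14.50 d x,y,n -9.979964315912927 0.03321114199246983 2.3681540662434637 F x,y,n 5.253773839715873 0.5812252471407605 -6.702333348574246 29.992588955210522
```

Emit:
move_arm --targets "0.03 -0.005 0.022 0;0 0 0 0;0 0 0 0"

```text
time_s: 14.75
tcp_pos: [0.6248, -0.0692, 0.0687]
ee_rot: [[-0.985, 0.174, 0.001], [0.174, 0.985, 0.0], [-0.001, 0.001, -1.0]]
wrist_force: [5.3, -0.2, -3.5]
gripper_width: 0.297
gripper_force: 30.0
```

```bash
python3 f.py
```

```text
t14.75 d x,y,n -9.913656226298476 0.02855495744377004 2.422278549682419 F x,y,n 3.292914739943057 0.7225960868811592 -5.357056109592227 29.99304648838006
```

Emit:
move_arm --targets "-0.017 0.003 0.036 0;0 0 0 0;0 0 0 0"

```text
time_s: 15.0
tcp_pos: [0.6244, -0.0692, 0.0696]
ee_rot: [[-0.985, 0.174, 0.001], [0.174, 0.985, 0.0], [-0.001, 0.0, -1.0]]
wrist_force: [5.1, 0.4, -3.3]
gripper_width: 0.297
gripper_force: 30.0
```

```bash
python3 f.py
```

```text
t15.00 d x,y,n -9.997172584034512 -0.02636630469441704 3.4076818243612568 F x,y,n 3.057802819048331 1.275308072112363 -5.117980225631875 29.99307814752683
```

Emit:
move_arm --targets "-0.017 0.003 0.036 0;0 0 0 0;0 0 0 0"

```text
time_s: 15.25
tcp_pos: [0.6239, -0.0692, 0.0704]
ee_rot: [[-0.985, 0.174, 0.001], [0.174, 0.985, 0.0], [-0.001, 0.0, -1.0]]
wrist_force: [5.2, -1.1, -4.4]
gripper_width: 0.298
gripper_force: 30.0
```

```bash
python3 f.py; python3 -c "
from h import *;s=sense();print(s['moment'])"
```

```text
t15.25 d x,y,n -10.036069265661443 -0.06087172540863259 4.384807427803616 F x,y,n 3.008034972776915 -0.21728140486427677 -6.207998250304497 29.992882328806445
[-0.2127 -1.88    0.0552]
```

It's rising freely now (N went from 2.4 to 4.4 mm at a steady force), so I'll lift along the normal.

Emit:
move_arm --targets "-0.03 0.005 0.03 0;-0.017 0.003 0.036 0;-0.017 0.003 0.036 0;0 0 0 0"

```text
time_s: 15.58
tcp_pos: [0.6203, -0.0691, 0.0733]
ee_rot: [[-0.985, 0.174, -0.004], [0.174, 0.985, 0.0], [0.003, -0.001, -1.0]]
wrist_force: [1.2, 1.0, -1.7]
gripper_width: 0.298
gripper_force: 30.0
```

```bash
python3 f.py
```

```text
t15.58 d x,y,n -12.050965952299139 -0.5973053110411091 8.506199585536509 F x,y,n 0.1584248070071197 1.2306976735281656 -1.9820129740639876 29.996253240387887
```

Emit:
move_arm --targets "-0.017 0.003 0.036 0;-0.017 0.003 0.036 0;-0.017 0.003 0.036 0;-0.017 0.003 0.036 0;0 0 0 0"

```text
time_s: 16.0
tcp_pos: [0.6199, -0.0688, 0.0777]
ee_rot: [[-0.985, 0.174, -0.0], [0.174, 0.985, 0.0], [0.0, -0.0, -1.0]]
wrist_force: [1.1, 0.3, -1.8]
gripper_width: 0.292
gripper_force: 30.0
```

```bash
python3 f.py
```

```text
t16.00 d x,y,n -10.64807804251897 -0.38653260672292855 12.644305224757197 F x,y,n 0.13394862113408657 0.46508794334114656 -2.1001324489321007 29.99610125552863
```

The module is off: the wrist carries only its weight. I'll raise it and carry it to the tray.

Emit:
move_arm --targets "-0.034 0.006 0.072 0;-0.034 0.006 0.072 0;-0.034 0.006 0.072 0;0 0 0.3 0;0 0 0.6 0;0 0 0.8 0;0 0 0.9 0;0 0 0.9 0;0 0 0.6 0;0 0 0.2 0"

```text
time_s: 16.83
tcp_pos: [0.6192, -0.0683, 0.1945]
ee_rot: [[-0.985, 0.173, 0.007], [0.173, 0.985, 0.0], [-0.006, 0.001, -1.0]]
wrist_force: [0.5, -0.1, -1.5]
gripper_width: 0.295
gripper_force: 30.0
```

Emit:
move_arm --targets "-0.1 0.3 0 0;-0.2 0.5 0 0;-0.3 0.7 0 0;-0.3 0.8 0 0;-0.3 0.8 0 0;-0.3 0.8 0 0;-0.3 0.8 0 0;-0.3 0.8 0 0;-0.3 0.8 0 0;-0.3 0.8 0 0"

```text
time_s: 17.67
tcp_pos: [0.5479, 0.1107, 0.1886]
ee_rot: [[-0.985, 0.173, -0.004], [0.173, 0.985, -0.001], [0.003, -0.002, -1.0]]
wrist_force: [0.3, 1.1, -1.8]
gripper_width: 0.292
gripper_force: 30.0
```

Emit:
move_arm --targets "-0.3 0.8 0 0;-0.3 0.8 0 0;-0.3 0.8 0 0;-0.3 0.8 0 0;-0.3 0.8 0 0;-0.3 0.8 0 0;-0.4 0.8 0 0;-0.4 0.7 0 0;-0.2 0.5 0 0;-0.1 0.4 0 0"

```text
time_s: 18.5
tcp_pos: [0.4757, 0.2902, 0.1892]
ee_rot: [[-0.985, 0.172, -0.002], [0.172, 0.985, -0.002], [0.002, -0.002, -1.0]]
wrist_force: [0.6, 0.1, -1.0]
gripper_width: 0.297
gripper_force: 30.0
```

Emit:
move_arm --targets "0 0 -0.3 0;0 0 -0.5 0;0 0 -0.6 0;0 0 -0.6 0;0 0 -0.4 0;0 0 -0.2 0;0 0 0 0;0 0 0 0"

```text
time_s: 19.17
tcp_pos: [0.478, 0.289, 0.1254]
ee_rot: [[-0.985, 0.174, 0.0], [0.174, 0.985, -0.0], [-0.0, -0.0, -1.0]]
wrist_force: [0.5, 0.2, -1.6]
gripper_width: 0.296
gripper_force: 30.0
```

```bash
python3 - <<'E'
from h import *
s=sense();print(s["tcp_pos"],s["wrist_force"])
w=wrist();a=capture("scene");b=capture("side")
P=np.zeros((600,800,3),np.uint8);P[:300,:400]=cv2.resize(a["image"][105:230,200:367],(400,300),interpolation=2);P[:300,400:]=cv2.resize(b["image"][225:345,170:330],(400,300),interpolation=2);P[300:,:400]=cv2.resize(w["image"],(400,300));P[300:,400:]=cv2.resize(b["image"][160:235,215:315],(400,300),interpolation=2)
cv2.imwrite("pics/c6.png",P)
E
```

```text
[0.478  0.289  0.1254] [ 0.4975  0.1528 -1.5539]
```

View pics/c6.png

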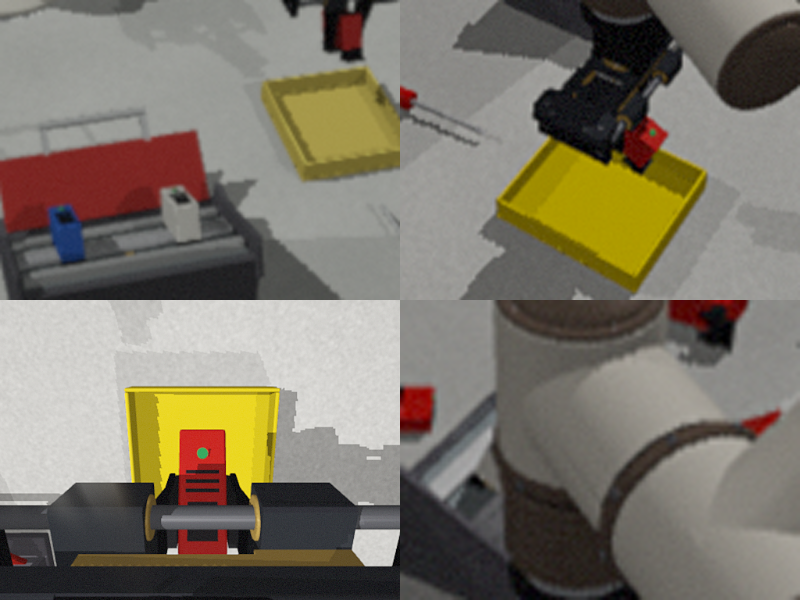

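The pictures show the module held over the tray, centred left to right (wrist column 202 of 400) and with its door-side end low. Blue and white are still clipped on. I'll lower it now.

Emit:
move_arm --targets "0 0 -0.4 0;0 0 -0.6 0;0 0 -0.6 0;0 0 -0.6 0;0 0 -0.4 0;0 0 -0.3 0;0 0 -0.2 0;0 0 -0.1 0;0 0 0 0;0 0 0 0"

```text
time_s: 20.15
tcp_pos: [0.478, 0.2895, 0.0458]
ee_rot: [[-0.985, 0.173, 0.001], [0.173, 0.985, 0.001], [-0.001, 0.001, -1.0]]
wrist_force: [-0.5, 0.2, -1.1]
gripper_width: 0.299
gripper_force: 30.0
```

Emit:
move_arm --targets "0 0 -0.04 0;0 0 -0.04 0;0 0 -0.04 0;0 0 -0.04 0;0 0 0 0"

```text
time_s: 20.57
tcp_pos: [0.4776, 0.2891, 0.0413]
ee_rot: [[-0.985, 0.174, -0.0], [0.174, 0.985, -0.0], [0.0, -0.0, -1.0]]
wrist_force: [0.0, 0.3, -1.7]
gripper_width: 0.296
gripper_force: 30.0
```

Emit:
move_arm --targets "0 0 -0.04 0;0 0 -0.04 0;0 0 -0.04 0;0 0 0 0"

```text
time_s: 20.9
tcp_pos: [0.4775, 0.2891, 0.0381]
ee_rot: [[-0.985, 0.174, -0.0], [0.174, 0.985, -0.0], [0.0, -0.0, -1.0]]
wrist_force: [1.1, -1.2, -2.0]
gripper_width: 0.299
gripper_force: 30.0
```

Contact is close, so I'll creep down with the roll-about-toe motion.

Emit:
move_arm --targets "0 0 -0.04 0;0 0 -0.04 0;0 0 0 0"

```text
time_s: 21.15
tcp_pos: [0.4779, 0.2893, 0.0371]
ee_rot: [[-0.985, 0.173, 0.0], [0.173, 0.985, -0.0], [-0.0, 0.0, -1.0]]
wrist_force: [-1.4, -0.0, 4.1]
gripper_width: 0.3
gripper_force: 30.0
```

Emit:
move_arm --targets "0 0 -0.04 0;0 0 -0.04 0;0 0 0 0"

```text
time_s: 21.4
tcp_pos: [0.4785, 0.2894, 0.0365]
ee_rot: [[-0.985, 0.172, 0.002], [0.172, 0.985, 0.0], [-0.002, 0.0, -1.0]]
wrist_force: [-0.9, -2.7, 10.8]
gripper_width: 0.295
gripper_force: 30.0
```

Emit:
move_arm --targets "0.09 -0.016 -0.01 0;0.09 -0.016 -0.02 0;0 0 0 0"

```text
time_s: 21.65
tcp_pos: [0.4818, 0.2885, 0.0347]
ee_rot: [[-0.985, 0.174, -0.0], [0.174, 0.985, 0.0], [0.0, 0.0, -1.0]]
wrist_force: [-3.5, 0.8, 6.9]
gripper_width: 0.3
gripper_force: 30.0
```

Emit:
move_arm --targets "0.085 -0.015 -0.055 0;0.085 -0.015 -0.055 0;0 0 0 0"

```text
time_s: 21.9
tcp_pos: [0.4861, 0.2878, 0.0316]
ee_rot: [[-0.985, 0.174, -0.001], [0.174, 0.985, 0.0], [0.001, -0.0, -1.0]]
wrist_force: [-4.2, 0.9, 5.9]
gripper_width: 0.297
gripper_force: 30.0
```

Emit:
move_arm --targets "0.08 -0.014 -0.063 0;0.08 -0.014 -0.063 0;0 0 0 0"

```text
time_s: 22.15
tcp_pos: [0.49, 0.2871, 0.0283]
ee_rot: [[-0.985, 0.174, -0.001], [0.174, 0.985, 0.0], [0.001, -0.0, -1.0]]
wrist_force: [-3.1, 0.3, 4.5]
gripper_width: 0.298
gripper_force: 30.0
```

Emit:
move_arm --targets "0.073 -0.013 -0.07 0;0.073 -0.013 -0.07 0;0 0 0 0"

```text
time_s: 22.4
tcp_pos: [0.4936, 0.2864, 0.0247]
ee_rot: [[-0.985, 0.174, -0.001], [0.174, 0.985, -0.0], [0.001, -0.0, -1.0]]
wrist_force: [-2.8, 0.8, 4.4]
gripper_width: 0.296
gripper_force: 30.0
```

Emit:
move_arm --targets "0.067 -0.012 -0.06 0;0 0 0 0"

```text
time_s: 22.57
tcp_pos: [0.4951, 0.2862, 0.0231]
ee_rot: [[-0.985, 0.174, -0.001], [0.174, 0.985, -0.0], [0.001, -0.0, -1.0]]
wrist_force: [-4.5, 0.8, 5.5]
gripper_width: 0.3
gripper_force: 30.0
```

Emit:
move_arm --targets "0.05 -0.009 -0.05 0;0 0 0 0"

```text
time_s: 22.73
tcp_pos: [0.4963, 0.2859, 0.0218]
ee_rot: [[-0.985, 0.174, -0.001], [0.174, 0.985, -0.0], [0.001, -0.0, -1.0]]
wrist_force: [-3.4, 0.3, 4.7]
gripper_width: 0.295
gripper_force: 30.0
```

Emit:
move_arm --targets "0.02 -0.004 -0.04 0;0 0 0 0"

```text
time_s: 22.9
tcp_pos: [0.497, 0.2859, 0.021]
ee_rot: [[-0.985, 0.174, -0.001], [0.174, 0.985, 0.0], [0.001, -0.0, -1.0]]
wrist_force: [-4.1, 1.5, 5.2]
gripper_width: 0.298
gripper_force: 30.0
```

Emit:
move_arm --targets "0.02 -0.004 -0.03 0;0 0 0 0"

```text
time_s: 23.07
tcp_pos: [0.4975, 0.2857, 0.0203]
ee_rot: [[-0.985, 0.174, -0.001], [0.174, 0.985, 0.0], [0.001, -0.0, -1.0]]
wrist_force: [-3.4, 0.4, 5.3]
gripper_width: 0.294
gripper_force: 30.0
```

Emit:
move_arm --targets "0.02 -0.004 -0.04 0;0 0 0 0"

```text
time_s: 23.23
tcp_pos: [0.4982, 0.2857, 0.0194]
ee_rot: [[-0.985, 0.173, -0.0], [0.173, 0.985, 0.0], [0.0, 0.0, -1.0]]
wrist_force: [-4.0, 0.4, 5.3]
gripper_width: 0.298
gripper_force: 30.0
```

Emit:
move_arm --targets "0.02 -0.004 -0.04 0;0 0 0 0"

```text
time_s: 23.4
tcp_pos: [0.4983, 0.2857, 0.0193]
ee_rot: [[-0.985, 0.173, -0.001], [0.173, 0.985, -0.0], [0.001, -0.0, -1.0]]
wrist_force: [-5.6, 0.4, 11.3]
gripper_width: 0.295
gripper_force: 30.0
```

```bash
python3 - <<'E'
from h import *
s=sense();print(s["tcp_pos"],s["wrist_force"])
w=wrist();a=capture("scene");b=capture("side")
P=np.zeros((600,800,3),np.uint8);P[:300,:400]=cv2.resize(a["image"][120:195,295:395],(400,300),interpolation=2);P[:300,400:]=cv2.resize(b["image"][250:350,190:323],(400,300),interpolation=2);P[300:,:400]=cv2.resize(w["image"],(400,300))
cv2.imwrite("pics/c7.png",P)
E
```

```text
[0.4983 0.2857 0.0193] [-5.6259  0.4146 11.2984]
```

View pics/c7.png

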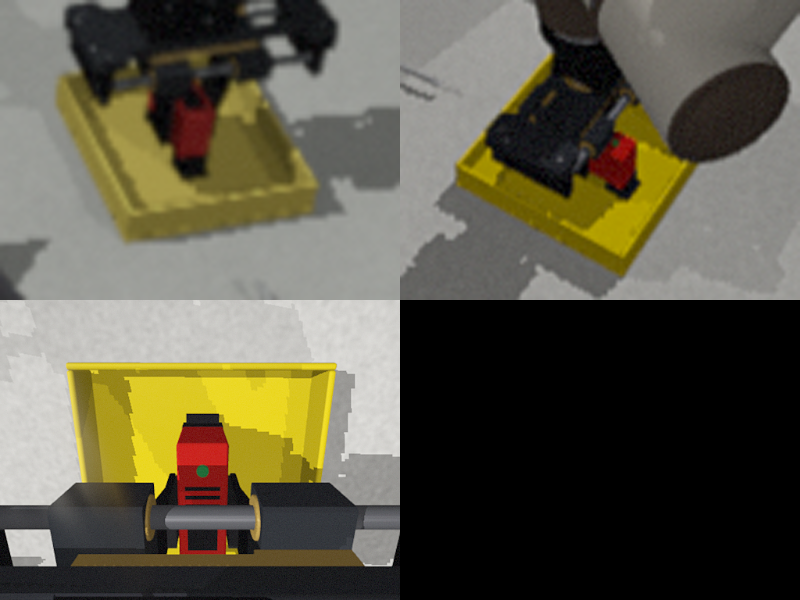

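The module sits level well inside the tray, and the force stepped up from 5 to 11 N as the second foot landed. I'll release it and retreat upward.

Emit:
move_arm --targets "0 0 0.03 0;0 0 0 0;0 0 0 0;0 0 0 0;0 0 0 0;0 0 0 0;0 0 0 0" --gripper 50

```text
time_s: 24.13
tcp_pos: [0.499, 0.2853, 0.0182]
ee_rot: [[-0.985, 0.174, -0.0], [0.174, 0.985, -0.0], [0.0, -0.0, -1.0]]
wrist_force: [0.4, 0.6, -0.7]
gripper_width: 0.569
gripper_force: 0.0
```

Emit:
move_arm --targets "0 0 0.2 0;0 0 0.4 0;0 0 0.7 0;0 0 0.9 0;0 0 0.9 0;0 0 0.9 0;0 0 0.9 0;0 0 0.9 0;0 0 0.5 0;0 0 0 0"

```text
time_s: 24.97
tcp_pos: [0.5007, 0.2867, 0.1808]
ee_rot: [[-0.985, 0.173, 0.007], [0.173, 0.985, 0.005], [-0.006, 0.007, -1.0]]
wrist_force: [0.7, -1.1, -0.3]
gripper_width: 0.574
gripper_force: 0.0
```

```bash
python3 - <<'E'
from h import *
s=sense();print(s["tcp_pos"],s["wrist_force"],s["joints"])
b=capture("side");w=wrist()
print("side R",[x for x in blobs(b["image"],(0,150,60),(6,255,255)) if x[0][1]>150])
print("wrist R",blobs(w["image"],(0,150,60),(6,255,255)))
for v in blobs(w["image"],(0,150,60),(6,255,255),300): print(onz(w,*v[1],.058))
E
```

```text
[0.5007 0.2867 0.1808] [ 0.6574 -1.1366 -0.2973] [  45.9102   19.0382  -10.4336    0.0742  -60.0332 -145.9096]
side R [([137, 169, 10, 36, 95], [141.8, 187.3]), ([215, 182, 8, 11, 78], [218.4, 186.8]), ([146, 251, 30, 18, 204], [160.4, 259.0]), ([242, 287, 26, 26, 293], [255.3, 300.0])]
wrist R [([243, 125, 30, 80, 1500], [257.6, 159.6]), ([0, 246, 24, 17, 294], [8.8, 254.0])]
[0.481  0.2879 0.058 ]
```

Emit:
move_arm --targets "0 -0.3 0.1 1;-0.1 -0.6 0.1 1;-0.1 -0.8 0 1;-0.1 -0.8 0 1;-0.1 -0.8 0 1;-0.1 -0.8 0 1;-0.1 -0.8 0 1;-0.1 -0.8 0 1;-0.1 -0.8 0 1;-0.1 -0.8 0 1" --gripper 24

```text
time_s: 25.9
tcp_pos: [0.4753, 0.1015, 0.1796]
ee_rot: [[-0.763, -0.646, -0.003], [-0.646, 0.763, -0.001], [0.003, 0.001, -1.0]]
wrist_force: [-0.5, -0.6, -0.2]
gripper_width: 0.28
gripper_force: 0.0
```

Emit:
move_arm --targets "-0.1 -0.8 0 1;-0.1 -0.8 0 1;-0.1 -0.8 0 1;-0.1 -0.8 0 1;-0.2 -0.8 0 1;-0.2 -0.8 0 1;-0.2 -0.5 0 1;-0.2 -0.3 0 1;0 0 0 0;0 0 0 0"

```text
time_s: 26.73
tcp_pos: [0.4458, -0.0374, 0.1802]
ee_rot: [[-0.177, -0.984, -0.002], [-0.984, 0.177, -0.0], [0.001, 0.002, -1.0]]
wrist_force: [-0.4, 1.1, 0.1]
gripper_width: 0.276
gripper_force: 0.0
```

```bash
python3 - <<'E'
from h import *
s=sense();print(s["tcp_pos"],s["ee_rot"][:,1])
w=wrist();print(blobs(w["image"],(0,150,60),(6,255,255),200));cv2.imwrite("pics/w9.png",w["image"])
B=np.array([[.985,-.174,0],[.174,.985,0],[0,0,1]]);print("tcp",B@s["tcp_pos"])
# door outer edge & bar: scan rows in grayscale around expected bar
for by in(-.02,-.01,.0):
    for bx in(.448,): pass
    p=B.T@np.array([.4480,by,.058]);u,v=proj(w,p);print("exp bar px",by,u,v)
    r=int(round(v))
    if 0<=r<384: print(int(u)-40,w["image"][r,max(0,int(u)-40):int(u)+40:2].max(axis=1).tolist(), w["image"][r,max(0,int(u)-40):int(u)+40:2,0].tolist())
E
```

```text
[ 0.4458 -0.0374  0.1802] [-0.9843  0.1768  0.0017]
[([120, 22, 81, 213, 13032], [162.3, 127.4])]
tcp [0.4456 0.0407 0.1802]
exp bar px -0.02 254.5624875770998 109.7343570307556
214 [155, 175, 194, 201, 201, 193, 178, 147, 197, 203, 196, 195, 200, 198, 201, 206, 204, 203, 202, 203, 202, 203, 206, 199, 200, 206, 208, 206, 201, 199, 202, 199, 199, 206, 203, 202, 202, 198, 196, 201] [154, 172, 194, 200, 200, 191, 178, 145, 194, 198, 191, 189, 194, 193, 195, 201, 200, 199, 199, 198, 198, 199, 200, 194, 195, 201, 205, 202, 196, 193, 197, 193, 195, 202, 198, 196, 197, 193, 190, 197]
exp bar px -0.01 254.64642671648917 121.9914960671927
214 [204, 169, 189, 201, 202, 194, 179, 158, 181, 192, 194, 196, 196, 196, 202, 206, 204, 201, 205, 204, 196, 199, 198, 196, 199, 200, 198, 201, 207, 201, 196, 199, 204, 205, 202, 202, 203, 204, 202, 200] [199, 168, 186, 200, 198, 194, 178, 158, 178, 186, 188, 192, 190, 191, 197, 201, 200, 196, 200, 199, 193, 193, 194, 191, 195, 195, 194, 197, 204, 197, 192, 193, 200, 202, 197, 197, 199, 199, 198, 195]
exp bar px 0.0 254.72872823531628 134.00950300070744
214 [207, 183, 180, 201, 202, 197, 187, 164, 178, 199, 197, 197, 199, 202, 200, 196, 199, 202, 195, 198, 198, 199, 198, 199, 197, 203, 204, 203, 204, 203, 196, 199, 199, 200, 199, 199, 204, 200, 205, 203] [202, 179, 179, 200, 200, 197, 186, 161, 175, 195, 193, 190, 196, 198, 195, 192, 195, 197, 189, 191, 194, 192, 195, 196, 194, 198, 201, 198, 200, 198, 190, 196, 195, 195, 194, 195, 200, 196, 199, 199]
```

```bash
python3 - <<'E'
from h import *
from scipy.optimize import brentq
w=wrist();B=np.array([[.985,-.174,0],[.174,.985,0],[0,0,1]])
g=cv2.cvtColor(w["image"],cv2.COLOR_BGR2HSV)
pos=lambda t,by:B.T@np.array([.5545-.117*np.sin(t),by,.028+.117*np.cos(t)])
for by,u in((-.01,222),(-.02,221.5),(0,223)):
    for t in np.radians([40,45,50,55,60,65,70]): pass
    f=lambda t:proj(w,pos(t,by))[0]-u
    print(by,[(d,round(f(np.radians(d)),1)) for d in(40,50,60,70,77)])
    try:
        t=brentq(f,.3,1.35);print(np.degrees(t),pos(t,.0405),proj(w,pos(t,by)))
    except Exception as e:print(e)
E
```

```text
-0.01 [(40, np.float64(-14.6)), (50, np.float64(8.7)), (60, np.float64(26.0)), (70, np.float64(37.3)), (77, np.float64(42.1))]
45.94876634872233 [ 0.4704 -0.042   0.1094] (np.float64(222.00000000000102), np.float64(128.3375305618024))
-0.02 [(40, np.float64(-14.8)), (50, np.float64(8.9)), (60, np.float64(26.3)), (70, np.float64(37.8)), (77, np.float64(42.6))]
45.94177974254582 [ 0.4704 -0.042   0.1094] (np.float64(221.500000000001), np.float64(113.5342012385059))
0 [(40, np.float64(-15.0)), (50, np.float64(8.1)), (60, np.float64(25.1)), (70, np.float64(36.4)), (77, np.float64(41.1))]
46.18399936590765 [ 0.4701 -0.0419  0.109 ] (np.float64(223.00000000000097), np.float64(142.71575547582268))
```

View pics/w9.png

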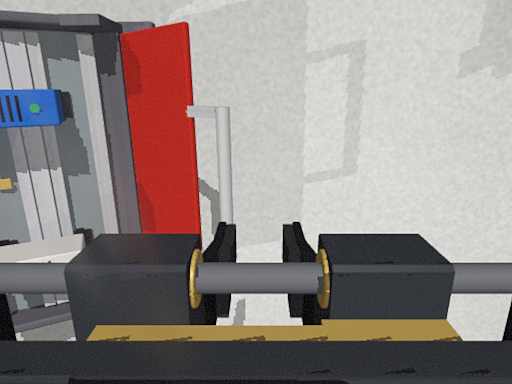

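The last picture shows the door about 46 degrees open: its bar is at column 223, row 105 down to 240. It was dragged partway up when I released it. I'll pinch the bar there.

Emit:
move_arm --targets "0.5 -0.1 0 0;0.47 -0.08 0 0;0 0 -0.4 0;0 0 -0.6 0;0 0 -0.7 0;0 0 -0.6 0;0 0 -0.5 0;0 0 -0.37 0;0 0 0 0;0 0 0 0" --gripper 42

```text
time_s: 27.67
tcp_pos: [0.4709, -0.0413, 0.1015]
ee_rot: [[-0.173, -0.985, -0.001], [-0.985, 0.173, -0.0], [0.001, 0.001, -1.0]]
wrist_force: [-0.1, 0.1, 0.7]
gripper_width: 0.48
gripper_force: 0.0
```

Emit:
move_arm --targets "0 0 0 0;0 0 0 0;0 0 0 0;0 0 0 0;0 0 0 0;0 0 0 0;0 0 0 0;0 0 0 0;0 0 0 0" --gripper 0

```text
time_s: 28.42
tcp_pos: [0.4705, -0.0416, 0.1019]
ee_rot: [[-0.174, -0.985, -0.0], [-0.985, 0.174, -0.0], [0.0, 0.0, -1.0]]
wrist_force: [-2.3, 0.9, 4.9]
gripper_width: 0.094
gripper_force: 30.0
```

Emit:
move_arm --targets "0.27 -0.047 0.26 0;0.285 -0.05 0.235 0;0.305 -0.054 0.21 0;0.32 -0.056 0.19 0;0.335 -0.059 0.16 0;0.345 -0.061 0.133 0;0.355 -0.063 0.102 0;0.362 -0.064 0.076 0;0.25 -0.044 0.035 0;0 0 0 0"

```text
time_s: 29.25
tcp_pos: [0.5476, -0.0548, 0.1464]
ee_rot: [[-0.169, -0.985, 0.015], [-0.986, 0.169, -0.003], [0.001, -0.015, -1.0]]
wrist_force: [-6.6, 1.8, 35.2]
gripper_width: 0.059
gripper_force: 36.5
```

Emit:
move_arm --targets "0.2 -0.035 0.015 0;0.2 -0.035 0.01 0;0.1 -0.018 0 0;0 0 0 0;0 0 0 0"

```text
time_s: 29.67
tcp_pos: [0.561, -0.0572, 0.1473]
ee_rot: [[-0.169, -0.985, 0.018], [-0.986, 0.169, -0.003], [-0.0, -0.019, -1.0]]
wrist_force: [-4.5, 0.5, 33.0]
gripper_width: 0.058
gripper_force: 35.1
```

Emit:
move_arm --targets "0 0 0.3 0;0 0 0.4 0;0 0 0.6 0;0 0 0.8 0;0 0 0.8 0;0 0 0 0;0 0 0 0" --gripper 30

```text
time_s: 30.25
tcp_pos: [0.5543, -0.0562, 0.2105]
ee_rot: [[-0.174, -0.985, 0.001], [-0.985, 0.174, 0.001], [-0.001, -0.001, -1.0]]
wrist_force: [-0.2, 0.3, -0.8]
gripper_width: 0.342
gripper_force: 0.0
```

```bash
cat > d.py <<'E'
from h import *
from scipy.optimize import brentq
w=wrist();a=capture("scene");b=capture("side");B=np.array([[.985,-.174,0],[.174,.985,0],[0,0,1]])
s=sense();print(B@s["tcp_pos"],s["wrist_force"])
def fit(c,roi,side,n):
    x0,y0,x1,y1=roi;z=.113
    m=cv2.inRange(cv2.cvtColor(c["image"],cv2.COLOR_BGR2HSV),(0,150,60),(6,255,255))[y0:y1,x0:x1]>0
    P=[(x+x0,np.flatnonzero(m[:,x])[0]+y0-.5) for x in range(m.shape[1]) if m[:,x].any()] if side=="top" else [(np.flatnonzero(m[y])[-1]+x0+.5,y+y0) for y in range(m.shape[0]) if m[y].any()]
    bx=[(B@onz(c,*p,z))[0] for p in P];print(n,"door top bx at z.113:",np.percentile(bx,[10,50,90]))
fit(a,(204,160,286,190),"top","scene")
# wrist: door right edge in rows
hs=cv2.inRange(cv2.cvtColor(w["image"],cv2.COLOR_BGR2HSV),(0,150,60),(6,255,255))
print(blobs(w["image"],(0,150,60),(6,255,255),150))
for bx in(.5545,.54,.56):
  print("exp bar",bx,[tuple(np.round(proj(w,B.T@np.array([bx,y,.145])))) for y in(-.015,.0)],"door edge",proj(w,B.T@np.array([bx-.003,-.03,.113])))
for r in(60,90,120):
  x=np.flatnonzero(hs[r]);print(r,x.min() if len(x) else None,x.max() if len(x) else None,w["image"][r,180:300:4].max(axis=1).tolist())
E
python3 d.py
```

```text
[0.5545 0.0407 0.2084] [ 0.1591  0.3941 -0.3426]
scene door top bx at z.113: [0.565  0.5667 0.569 ]
[([247, 21, 9, 84, 656], [251.0, 63.3]), ([0, 100, 47, 52, 1315], [17.8, 125.6])]
exp bar 0.5545 [(np.float64(260.0), np.float64(122.0)), (np.float64(260.0), np.float64(144.0))] door edge (np.float64(263.5359412638682), np.float64(97.28239286925735))
exp bar 0.54 [(np.float64(281.0), np.float64(122.0)), (np.float64(281.0), np.float64(144.0))] door edge (np.float64(282.92050006453064), np.float64(97.27450621410594))
exp bar 0.56 [(np.float64(251.0), np.float64(122.0)), (np.float64(251.0), np.float64(144.0))] door edge (np.float64(256.183804999799), np.float64(97.2853841038754))
60 247 255 [184, 183, 156, 134, 89, 146, 107, 88, 84, 135, 180, 185, 162, 62, 64, 66, 113, 185, 198, 93, 111, 110, 110, 109, 204, 201, 195, 196, 204, 197]
90 248 255 [193, 192, 194, 192, 195, 194, 193, 192, 180, 120, 180, 184, 186, 108, 101, 60, 59, 172, 199, 58, 119, 121, 122, 103, 203, 191, 192, 195, 198, 197]
120 0 34 [182, 177, 171, 161, 151, 141, 121, 134, 136, 145, 193, 189, 190, 108, 66, 65, 144, 202, 201, 175, 113, 121, 123, 103, 196, 194, 207, 200, 201, 199]
```

Emit:
move_arm --targets "0 0 -0.4 0;0 0 -0.6 0;0 0 -0.7 0;0 0 -0.6 0;0 0 -0.5 0;0 0 -0.3 0;0.1 -0.018 0 0;0.1 -0.018 0 0;0.1 -0.018 0 0;0 0 0 0"

```text
time_s: 31.23
tcp_pos: [0.5627, -0.0576, 0.1332]
ee_rot: [[-0.173, -0.985, 0.002], [-0.985, 0.173, 0.0], [-0.0, -0.002, -1.0]]
wrist_force: [0.2, -0.1, -0.1]
gripper_width: 0.343
gripper_force: 0.0
```

Emit:
move_arm --targets "0.08 -0.014 0 0;0.08 -0.014 0 0;0 0 0 0;0 0 0 0"

```text
time_s: 31.57
tcp_pos: [0.5655, -0.0583, 0.1326]
ee_rot: [[-0.174, -0.985, 0.0], [-0.985, 0.174, 0.0], [-0.0, -0.0, -1.0]]
wrist_force: [0.2, -1.2, 0.6]
gripper_width: 0.346
gripper_force: 0.0
```

Emit:
move_arm --targets "0.08 -0.014 0 0;0 0 0 0;0 0 0 0"

```text
time_s: 31.82
tcp_pos: [0.5674, -0.0587, 0.1324]
ee_rot: [[-0.174, -0.985, 0.0], [-0.985, 0.174, 0.0], [-0.0, -0.0, -1.0]]
wrist_force: [-0.1, -1.0, -0.4]
gripper_width: 0.344
gripper_force: 0.0
```

Emit:
move_arm --targets "0.08 -0.014 0 0;0.08 -0.014 0 0;0 0 0 0"

```text
time_s: 32.07
tcp_pos: [0.5704, -0.0593, 0.1322]
ee_rot: [[-0.174, -0.985, -0.003], [-0.985, 0.174, 0.0], [0.001, 0.003, -1.0]]
wrist_force: [-3.8, 1.1, 2.7]
gripper_width: 0.344
gripper_force: 1.9
```

Emit:
move_arm --targets "0.08 -0.014 0 0;0 0 0 0;0 0 0 0"

```text
time_s: 32.32
tcp_pos: [0.5704, -0.0595, 0.132]
ee_rot: [[-0.174, -0.985, -0.007], [-0.985, 0.174, 0.0], [0.001, 0.007, -1.0]]
wrist_force: [-8.3, 3.6, 5.6]
gripper_width: 0.345
gripper_force: 4.0
```

Emit:
move_arm --targets "0.08 -0.014 0 0;0 0 0 0;0 0 0 0"

```text
time_s: 32.57
tcp_pos: [0.5705, -0.0596, 0.1318]
ee_rot: [[-0.175, -0.985, -0.011], [-0.985, 0.175, 0.001], [0.001, 0.011, -1.0]]
wrist_force: [-11.1, 5.2, 8.0]
gripper_width: 0.346
gripper_force: 6.1
```

Emit:
move_arm --targets "0.08 -0.014 0 0;0.06 -0.01 0 0;0 0 0 0;0 0 0 0"

```text
time_s: 32.9
tcp_pos: [0.5706, -0.0597, 0.1316]
ee_rot: [[-0.175, -0.984, -0.019], [-0.985, 0.175, 0.001], [0.002, 0.019, -1.0]]
wrist_force: [-17.3, 8.7, 14.4]
gripper_width: 0.348
gripper_force: 10.1
```

Emit:
move_arm --targets "-0.2 0.035 0 0;-0.3 0.053 0 0;-0.4 0.07 0 0;-0.1 0.018 0 0;0 0 0 0;0 0 0 0"

```text
time_s: 33.4
tcp_pos: [0.5544, -0.0563, 0.1327]
ee_rot: [[-0.173, -0.985, 0.001], [-0.985, 0.173, -0.0], [-0.0, -0.001, -1.0]]
wrist_force: [0.2, 0.4, 0.9]
gripper_width: 0.344
gripper_force: 0.0
```

Emit:
move_arm --targets "0 0 0.3 0;0 0 0.6 0;0 0 0.8 0;0 0 0.9 0;0 0 0.9 0;0 0 0.9 0;-0.3 0 0.9 0;-0.3 0 0.6 0;0 0 0 0;0 0 0 0"

```text
time_s: 34.23
tcp_pos: [0.5394, -0.0562, 0.2811]
ee_rot: [[-0.174, -0.985, 0.003], [-0.985, 0.174, 0.001], [-0.001, -0.003, -1.0]]
wrist_force: [-0.5, 0.3, -1.0]
gripper_width: 0.346
gripper_force: 0.0
```

```bash
python3 d.py; python3 - <<'E'
from h import *
b=capture("side");a=capture("scene")
print("side",[x for x in blobs(b["image"],(0,150,60),(6,255,255)) if x[0][1]>150]);print("blue",blobs(b["image"],(105,150,40),(125,255,255)),blobs(a["image"],(105,150,40),(125,255,255)))
print("scene",blobs(a["image"],(0,150,60),(6,255,255)))
a0=cv2.imread("pics/scene0.png");d=cv2.absdiff(a0,a["image"]).max(2)
for n,(x0,y0,x1,y1) in dict(door=(195,150,292,192),white=(265,180,288,210),blue=(218,188,240,218)).items():print(n,(d[y0:y1,x0:x1]>40).sum())
def prof(im,x): return im[155:186,x].astype(int).max(axis=1).tolist()
for x in(230,250,262):print(x,[r for r in range(150,200) if a0[r,x,2]>a0[r,x,1]+40][:1],[r for r in range(150,200) if int(a["image"][r,x,2])>int(a["image"][r,x,1])+40][:1])
E
```

```text
[0.5403 0.0383 0.2785] [ 0.5649 -0.2375 -0.0561]
scene door top bx at z.113: [0.5653 0.5669 0.5696]
[([233, 39, 11, 65, 499], [237.6, 70.0]), ([21, 100, 44, 44, 575], [41.3, 118.2])]
exp bar 0.5545 [(np.float64(243.0), np.float64(117.0)), (np.float64(243.0), np.float64(134.0))] door edge (np.float64(247.54014832974408), np.float64(98.20227838406316))
exp bar 0.54 [(np.float64(260.0), np.float64(117.0)), (np.float64(260.0), np.float64(134.0))] door edge (np.float64(262.7903970511486), np.float64(98.19752506574522))
exp bar 0.56 [(np.float64(237.0), np.float64(117.0)), (np.float64(237.0), np.float64(134.0))] door edge (np.float64(241.75648762088224), np.float64(98.20408108124498))
60 234 243 [173, 186, 104, 87, 92, 93, 89, 85, 124, 124, 123, 65, 68, 64, 200, 106, 103, 111, 103, 112, 147, 201, 202, 202, 197, 200, 197, 203, 204, 194]
90 234 241 [163, 180, 183, 162, 165, 172, 173, 145, 132, 181, 183, 99, 104, 85, 197, 146, 78, 107, 116, 123, 130, 197, 200, 194, 194, 201, 195, 200, 199, 193]
120 27 54 [134, 122, 125, 90, 95, 89, 138, 147, 123, 188, 193, 109, 51, 196, 199, 158, 40, 112, 121, 124, 125, 206, 196, 205, 203, 200, 195, 198, 197, 200]
side [([137, 169, 10, 36, 94], [141.8, 187.4]), ([254, 174, 40, 62, 331], [271.7, 204.6]), ([215, 182, 8, 11, 79], [218.5, 187.0]), ([146, 251, 29, 18, 193], [160.0, 258.8]), ([242, 287, 26, 26, 298], [255.3, 300.0])]
blue [([255, 171, 21, 20, 182], [264.5, 181.4])] [([221, 191, 14, 23, 223], [227.5, 202.8])]
scene [([332, 136, 16, 23, 226], [339.4, 147.3]), ([202, 167, 86, 35, 1541], [243.6, 182.5]), ([373, 213, 25, 31, 276], [385.2, 227.9]), ([119, 231, 28, 40, 815], [131.7, 250.2]), ([243, 264, 20, 19, 204], [252.1, 272.5])]
door 321
white 17
blue 0
230 [174] [175]
250 [171] [172]
262 [169] [170]
```

```bash
python3 - <<'E'
from h import *
w=wrist();B=np.array([[.985,-.174,0],[.174,.985,0],[0,0,1]])
for r in(60,90,120,145):print(r,[(x,*w["image"][r,x].tolist()) for x in range(220,270,3)])
print([(bx,z,np.round(proj(w,B.T@np.array([bx,.0,z])))) for bx,z in((.5545,.145),(.5615,.145),(.5545,.113),(.5545,.028),(.5545,.0),(.53,0))])
a0=cv2.imread("pics/scene0.png");a=capture("scene")
for im in(a0,a["image"]):
    bx=[];br=[]
    for x in range(206,285):
        m=[r for r in range(155,200) if int(im[r,x,2])>int(im[r,x,1])+40]
        if m:bx.append((B@onz(a,x,m[0]-.5,.113))[0])
    for x in range(230,262,4):  # bar: darkest/brightest row centroid vs bench above door
        c=im[150:172,x].astype(int).sum(1);br.append(int(150+np.argmax(np.abs(c-np.median(c)))))
    print(np.percentile(bx,[25,50,75]),br)
E
```

```text
60 [(220, 67, 60, 61), (223, 65, 59, 68), (226, 68, 60, 67), (229, 73, 66, 62), (232, 32, 48, 191), (235, 47, 56, 200), (238, 9, 16, 96), (241, 29, 32, 99), (244, 108, 99, 103), (247, 104, 101, 105), (250, 106, 99, 103), (253, 110, 105, 108), (256, 108, 100, 104), (259, 188, 191, 189), (262, 194, 199, 199), (265, 193, 197, 200), (268, 201, 205, 206)]
90 [(220, 160, 156, 158), (223, 101, 96, 97), (226, 101, 99, 98), (229, 108, 103, 102), (232, 52, 50, 163), (235, 39, 45, 197), (238, 33, 39, 150), (241, 12, 13, 8), (244, 112, 104, 107), (247, 107, 100, 105), (250, 112, 104, 105), (253, 117, 109, 112), (256, 112, 104, 111), (259, 178, 182, 182), (262, 189, 192, 191), (265, 193, 196, 197), (268, 192, 194, 196)]
120 [(220, 192, 194, 195), (223, 107, 102, 106), (226, 58, 52, 54), (229, 187, 187, 188), (232, 204, 204, 203), (235, 190, 190, 189), (238, 161, 161, 159), (241, 24, 22, 22), (244, 113, 104, 108), (247, 121, 113, 117), (250, 121, 113, 118), (253, 118, 114, 114), (256, 102, 96, 99), (259, 176, 180, 180), (262, 195, 198, 198), (265, 192, 196, 198), (268, 190, 195, 196)]
145 [(220, 185, 185, 186), (223, 77, 72, 75), (226, 59, 52, 61), (229, 162, 163, 165), (232, 201, 201, 201), (235, 197, 197, 198), (238, 173, 173, 171), (241, 13, 12, 29), (244, 106, 99, 102), (247, 120, 113, 117), (250, 119, 111, 114), (253, 118, 110, 116), (256, 103, 95, 93), (259, 178, 182, 184), (262, 190, 194, 194), (265, 188, 191, 193), (268, 191, 194, 194)]
[(0.5545, 0.145, array([241., 135.])), (0.5615, 0.145, array([234., 135.])), (0.5545, 0.113, array([243., 131.])), (0.5545, 0.028, array([246., 123.])), (0.5545, 0.0, array([247., 121.])), (0.53, 0, array([266., 120.]))]
[0.5591 0.5603 0.5615] [165, 164, 163, 171, 171, 171, 171, 171]
[0.5629 0.5642 0.5653] [166, 166, 165, 164, 164, 171, 171, 171]
```

The bar now sits about 7 mm further in than at the start and is hard against its stop, so the door is fully shut. The module is standing in the tray and the gripper is clear.

```bash
python3 -c "
from station import *
print(finish_job())"
```

```text
the job is handed in; nothing more can be done
None
```

I've handed the job in at about 35 s of the 72 s: the red module stands level on its feet in the yellow tray, the door is pushed shut against its stop, and blue and white are still clipped on; I overshot the catch's release point once and eased back to it, the door drifted to about 46° open as I let go of the bar, and the result has not been reported back.

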